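# Load a counting-chamber carrier under the clip of a reading stage

### The job

Load the carrier with the one long rectangular glass window into the reading stage: swing the stage's wire clip up and over until it stays open by itself, then slide the carrier window end first, lying flat between the rails, under the lip until it is fully home against the end stop. Then bring the clip down gently until its feet rest on the carrier, never letting it snap down, and let go. Leave the other carrier (three round wells) in its cradle and do not disturb the small jar or the dish.

Things in the scene. Friction and masses are not known exactly. Their poses are not given: they have to be found in the camera images.
- carrier: The carrier to load: flat aluminium plate 150 x 76 x 8 mm (its x, y, z), 0.15 kg, with one long rectangular glass window (86 x 30) in its top. A black upright grip rib stands on its top near the -x end. Origin: centre of the underside; z: plate normal, out of the face with the rib and window; +x: towards the window end, which enters the stage first.
- carrier_grip (a point): Centre of that carrier's grip rib, at x = -55, y = 0, z = 26 mm in the carrier's frame; axes as the carrier's. The rib is 30 mm long (x), 12 wide (y) and reaches from z = 8 (plate top) to z = 38 mm.
- cradle_a: Fixed sloping cradle, 166 x 100 mm, that holds the windowed carrier at the start. Its slope rises 30 degrees away from the robot (to its +x), so the carrier lies with window end high, rib end low against a 6 mm ledge, rib running up the slope, normal leaning back to the robot. 5 mm curbs at its sides: lift the carrier along its normal. Origin: centre of its foot; the slope's middle is 82 mm above.
- well_carrier: The other carrier, to be left alone: same plate and rib, but three round wells (28 mm across) in its top instead of the long window. Lies in the other, identical cradle in the same way. Origin and axes as for the first.
- stage: Fixed reading stage: white block 220 x 124 mm (x, y), dark deck 40 mm above the table. Origin: centre of its underside; +x to the end stop and clip hinge. The carrier enters moving to +x, axes parallel to the stage's. Rails 8 mm high, inner faces at y = +-41 mm, run from x = -65 to +65 and flare open to x = -100. Carrier home: its origin at stage x = -15, y = 0, z = 40 mm.
- deck (a point): Point on the stage's deck at stage x = 0, y = 0, 40 mm above the table; axes as the stage's.
- stop (a point): Foot of the end stop's face, at stage x = +60 mm, y = 0 on the deck; the carrier's +x edge must meet this face. A lip 60 mm wide (y) overhangs the deck here from x = +52 on, its underside 14 mm above the deck, so the 8 mm plate must be slid under it and cannot be laid in from above.
- clip (a joint): Angle of the stage's wire clip (rad): 0 = closed on the bare deck (start), 1.8 = fully open, leaning back past upright. Weight (0.2 kg) and a weak spring close it, about 1.5 N at the bar. Left above about 1.5 it stays open; let go below about 1.3 it falls and snaps shut, so hold the bar all along its arc. Its feet rest on a loaded carrier at about 0.1.
- clip_bar (a point): Middle of the clip's round crossbar (10 mm thick, along the stage's y, 50 mm free between the black feet at its ends), to be pinched from above; it may turn in the grip. Moves with the clip. Closed: stage x = +10, 80 mm above the table, i.e. 85 mm to -x of the hinge and 26 mm above it.
- clip_hinge (a point): Middle of the clip's hinge axis, which lies along the stage's y at stage x = +95 mm, 54 mm above the table. The bar swings about it, up and then over to +x, at 89 mm radius.
- jar: Small amber jar with a white cap, 44 mm across, 60 mm high, standing among the things; origin centre of underside. Not to be disturbed.
- dish: Clear flat round dish, 66 mm across, 22 mm high; origin centre of underside. Not to be disturbed.
Not all that is in view belongs to the job. Leave any red or yellow look-alike of the carrier alone.

How it is judged:
On the way, in this order (a step that is already met when the one before it is completed fails the run):
1. the clip stands open past upright (joint above 1.35 rad) (value of joint clip above 1.35 rad), for 0.2 s.
2. the carrier lies home on the deck against the stop while the clip is still open (joint above 1.2 rad) (x of carrier in the frame of deck between -0.019 and -0.012 m and y of carrier in the frame of deck between -0.005 and 0.005 m and z of carrier in the frame of deck below 0.003 m and angle between carrier's own z axis and vertical below 0.05 rad and angle between the x axis of carrier and the x axis of stage, either way round below 0.07 rad and x of carrier_grip in the frame of deck below -0.06 m and value of joint clip above 1.2 rad), for 0.2 s.
At the end, for the whole second after the job is handed in: Windowed carrier flat on the deck, rib end outward, within 4 mm of the end stop, 5 mm sideways, 0.07 rad of straight; clip feet resting on it (joint 0.05 to 0.15 rad, still); well carrier within 15 mm and jar and dish within 30 mm of their starts (x of carrier in the frame of deck between -0.019 and -0.012 m and y of carrier in the frame of deck between -0.005 and 0.005 m and z of carrier in the frame of deck below 0.003 m and angle between carrier's own z axis and vertical below 0.05 rad and angle between the x axis of carrier and the x axis of stage, either way round below 0.07 rad and x of carrier_grip in the frame of deck below -0.06 m and value of joint clip between 0.05 and 0.15 rad and velocity of joint clip between -0.1 and 0.1 rad/s and linear speed of carrier below 0.02 m/s and distance of well_carrier from where it was at the start of the episode below 0.015 m and distance of each of jar, dish from where it was at the start of the episode below 0.03 m); the robot touches nothing.
It fails at once if the clip snaps down (closes faster than 5 rad/s) (velocity of joint clip below -5 rad/s).
It fails at once if the other carrier is moved more than 15 mm (distance of well_carrier from where it was at the start of the episode above 0.015 m).
It fails at once if a bystander is pushed more than 30 mm (distance of any of jar, dish from where it was at the start of the episode above 0.03 m).
It also fails if it takes over 72 s, if anything falls off the work surface, if the arm or the gripper's body presses on something with over 40 N, if the wrist force passes 120 N, or if a joint passes its speed limit or range.

### The arm

A 6-joint arm with a two-finger parallel gripper is mounted at the origin on the work surface. World frame = base frame: x ahead of the robot, y to its left, z up, the work surface at z = 0. Lengths are in m, angles in rad, forces in N, time in s.
With the tool pointing down it reaches from about 0.375 to 0.975 m from the base axis. Payload 3.8 kg.
Tool frame: the origin (TCP) lies at the very end of the fingers, on their centre line; the grasp point (between the pads) lies 19 mm behind it; x points along the fingers, y is the direction in which the jaws open and shut, and the axes are right-handed (so a half turn about x gives the same grasp; the last joint's range is limited). The gripper opens to 85 mm and grips with 20 to 120 N. Pads are 22 mm wide; open, the fingers measure 114 mm over their backs; the gripper's body (76 mm by 85 mm) begins 54 mm behind the grasp point. The pads swing forward as they close: fully open they stand 13 mm farther back than shut.
Start: joints at [1.123, 0.264, 1.604, -0, 1.274, -0.037], TCP at [0.27, 0.619, 0.231] pointing down, gripper open.
Joint ranges: [-2.63, 2.63], [-0.94, 2.18], [0.31, 2.57], [-1.31, 4.45], [0, 2.66], [-2.55, 2.55]. Speed limits (rad/s): [2.57, 2.57, 3.14, 3.14, 3.14, 3.14].

### API

Orientations are given as a rotation vector (axis times angle).
In Python, from station import monitor, eyes, ticket gives the robot as it stands.
- The arm moves only by the tool carry_out, never from a script. Its argument "series" is a list of rows, each an object with "xyz": the shift along the tool's x, y, z normalised to -1 to 1, where 1 is 500 mm, a list of three; "dr": the turn, a rotation vector about the tool's x, y, z normalised to -1 to 1, where 1 is 180 degrees, a list of three; "gripper": the closure, from 0 (fully open) to 1 (shut). A call has exactly 8 rows; each row shifts and turns the pose as measured when the row begins, along the tool's axes as they then stand; what a row does not reach is not made up. A row lasts 1/12 s, in which the tool goes at most 41.7 mm and 7.16 degrees, less where a joint would pass 70% of its speed; a pose out of reach is approached as far as the arm can. A call with a number of a shift or a turn outside -1 to 1 is refused whole. A call with a gripper value outside its range is refused whole. The fingers move at their own pace and stop on an object; "squeeze" is the grip in N (left out, the last holds). Time passes only in rows, so rows that do not move let the fingers close, or fill a call up. It gives the time, the measured TCP pose, the force and the opening at its end, in the units of the state.
- monitor.get_obs(): the state, without advancing time (a new reading comes with each control period).
- eyes.read_camera(name): name is "side" or "top" or "wrist"; returns (picture, depth): 400x640x3 uint8, blue, green, red; 400x640 float32, m along the optical axis (not along the pixel's ray), 0 where there is no reading.
- eyes.calibration(name): a dict with "vfov" (degrees; the focal length in pixels is half the picture's height over the tangent of half this angle, whatever the lens; pixels are square), "cx", "cy" (the principal point, pixels), "world_from_camera" (4x4, takes a point from camera to world coordinates). Camera axes: x right, y up, looking along -z (the intrinsics and any distortion apply to the point x, -y, -z); pixel columns grow to the right and rows downward; lengths in m; the calibration is good to about 2 mm. The wrist camera is an equidistant fisheye: a pixel r from the principal point sees the ray r / f radians off the axis. A picture is of the moment at which its call begins: read the wrist's pose just before it. calibration takes no time and is no camera call; for the wrist camera it gives the pose at the moment of the call.
- ticket.sign_off(): hands the job in, once; it reports no verdict.
The state is a dict: "t": time; "joint_positions": joint angles; "joint_vel": joint speeds; "joint_torque": joint torques, N m; "eef_pos": TCP position; "eef_rot": TCP orientation; "wrist_force": force on the tool from outside, world axes, zero at the start; "torque": the same for the moment, N m; "width": opening from 0.0 (shut) to 1.0 (fully open).
Only numpy, scipy, OpenCV 4.12 (cv2) and the standard library are available. Lean on these libraries where they do the work, as an engineer would, in place of code of your own. Each camera call takes 0.05 s, during which the arm holds its last target.

## Working session

There is one attempt and no reset: what is moved stays moved. The work goes in short steps, Python scripts to look and compute and a tool call to move; the robot and the scene stay as the last step left them, time stands still between calls to the robot, and variables do not carry over. Pictures are saved under pics/ and viewed, and the job is handed in when it is done.

Besides the shell and the picture viewer there is one more tool, called after ">>>" as name([rows], argument=value, ...), one row to a line, values as JSON. carry_out: Moves the arm, as the interface text tells. Its arguments: {"type":"object","properties":{"series":{"type":"array"},"squeeze":{"type":"number"}},"required":["series"]}

```bash
ls; mkdir -p pics; cat > h.py <<'E'
import numpy as np, cv2
from scipy.spatial.transform import Rotation as R
from station import monitor, eyes, ticket
E
python3 - <<'E'
from h import *
o=monitor.get_obs();print({k:np.round(v,3) for k,v in o.items()})
for n in ["top","side","wrist"]:
    c=eyes.calibration(n)
    p,d=eyes.read_camera(n)
    cv2.imwrite(f"pics/{n}0.png",p);np.savez(f"pics/{n}0.npz",p=p,d=d,**{k:np.array(v) for k,v in c.items()})
    print(n,{k:np.round(v,3) for k,v in c.items()})
E
```

```text
pics
{'t': np.float64(0.0), 'joint_positions': array([ 1.123,  0.265,  1.605, -0.   ,  1.274, -0.037]), 'joint_vel': array([-0.001, -0.   , -0.002,  0.001, -0.   , -0.   ]), 'joint_torque': array([ 1.0000e-03, -5.1509e+01, -3.6733e+01,  0.0000e+00,  1.3000e-02,
       -0.0000e+00]), 'eef_pos': array([0.269, 0.618, 0.23 ]), 'eef_rot': array([ 0.321,  1.547, -0.324]), 'wrist_force': array([-0.162, -0.576,  0.015]), 'torque': array([ 0.005, -0.008, -0.013]), 'width': np.float64(1.001)}
top {'vfov': np.float64(51.494), 'cx': np.float64(322.136), 'cy': np.float64(200.328), 'world_from_camera': array([[-0.027,  0.987, -0.157,  0.408],
       [-1.   , -0.027,  0.002, -0.022],
       [-0.002,  0.157,  0.988,  0.93 ],
       [ 0.   ,  0.   ,  0.   ,  1.   ]])}
side {'vfov': np.float64(47.137), 'cx': np.float64(326.815), 'cy': np.float64(197.553), 'world_from_camera': array([[ 0.825,  0.324, -0.463,  0.041],
       [-0.566,  0.453, -0.689, -0.742],
       [-0.013,  0.83 ,  0.557,  0.7  ],
       [ 0.   ,  0.   ,  0.   ,  1.   ]])}
wrist {'vfov': np.float64(65.706), 'cx': np.float64(318.698), 'cy': np.float64(196.669), 'world_from_camera': array([[ 0.399, -0.881, -0.256,  0.205],
       [ 0.917,  0.382,  0.113,  0.648],
       [-0.002, -0.28 ,  0.96 ,  0.372],
       [ 0.   ,  0.   ,  0.   ,  1.   ]])}
```

View pics/top0.png

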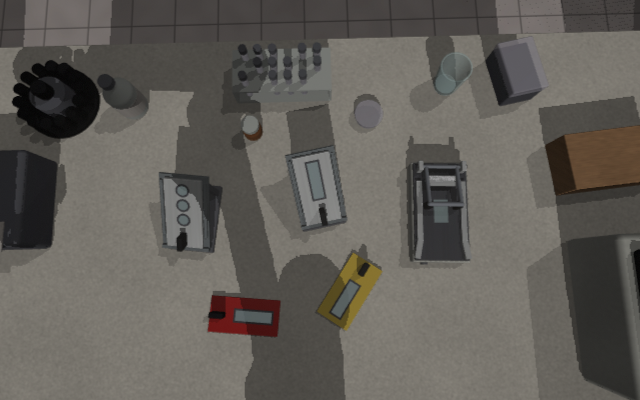

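View pics/side0.png

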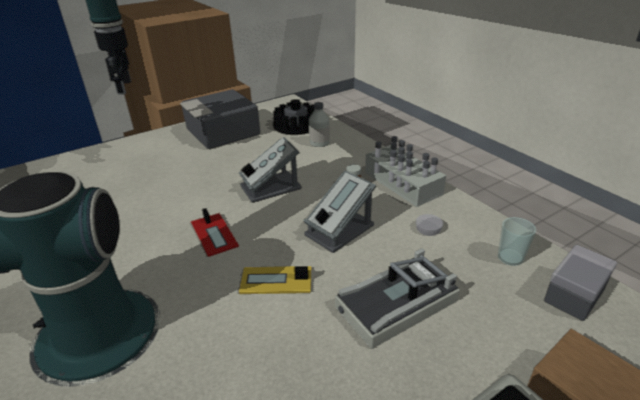

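View pics/wrist0.png

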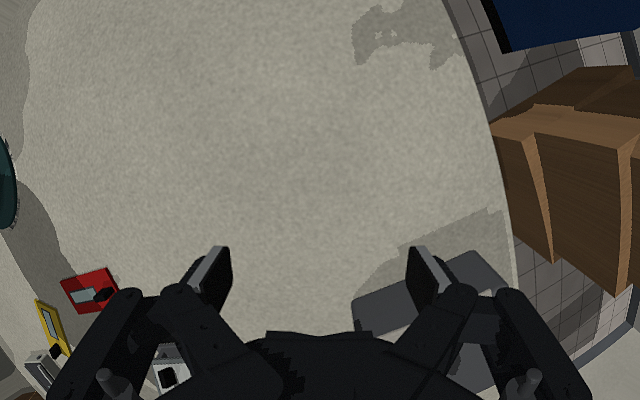

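The top view shows the windowed carrier in the middle cradle at about (316,188), the wells carrier at (184,212) and the stage at (440,212) with its clip to the far side. I'll enlarge crops next.

```bash
python3 - <<'E'
from h import *
p=cv2.imread("pics/top0.png")
a=cv2.resize(p[150:275,400:485],None,fx=4.5,fy=4.5,interpolation=cv2.INTER_CUBIC)
b=cv2.resize(p[135:240,275:360],None,fx=4.5,fy=4.5,interpolation=cv2.INTER_CUBIC)
c=np.zeros((600,800,3),np.uint8);c[:a.shape[0],:a.shape[1]]=a;c[:b.shape[0],400:400+b.shape[1]]=b
for i in range(0,600,45):
    cv2.putText(c,str(150+i//45*10),(370,i+8),0,.35,(0,255,255));cv2.putText(c,str(135+i//45*10),(770,i+8),0,.35,(0,255,255))
cv2.imwrite("pics/topc.png",c)
E
```

```text
(no output)
```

View pics/topc.png

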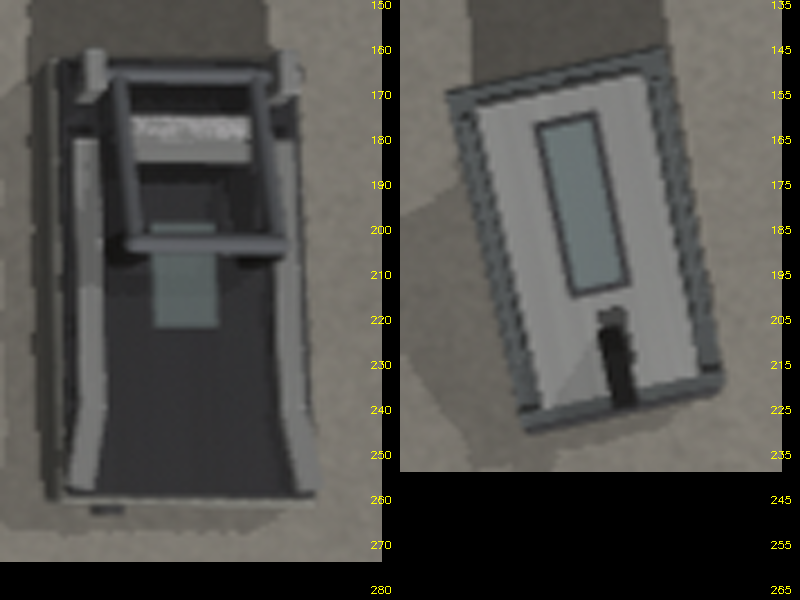

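```bash
cat >> h.py <<'E'
def pix2w(z,u,v,d):
    f=200/np.tan(np.radians(float(z['vfov']))/2)
    x=(u-float(z['cx']))/f*d; y=-(v-float(z['cy']))/f*d
    P=np.stack([x,y,-d],-1); T=z['world_from_camera']
    return P@T[:3,:3].T+T[:3,3]
def w2pix(z,P):
    T=np.linalg.inv(z['world_from_camera']);Q=np.asarray(P)@T[:3,:3].T+T[:3,3]
    f=200/np.tan(np.radians(float(z['vfov']))/2)
    return np.stack([float(z['cx'])+f*Q[...,0]/-Q[...,2],float(z['cy'])-f*Q[...,1]/-Q[...,2]],-1)
def cloud(z):
    v,u=np.mgrid[:400,:640]
    return pix2w(z,u,v,z['d'].astype(float))
def ray_at_z(z,u,v,h):
    a=pix2w(z,np.float64(u),np.float64(v),np.float64(1.)); o=z['world_from_camera'][:3,3]
    return o+(a-o)*(h-o[2])/(a[2]-o[2])
E
python3 - <<'E'
from h import *
for n in ("top","side"):
    z=np.load(f"pics/{n}0.npz"); C=cloud(z)
    t=C[...,2]
    print(n,"table z",np.median(t[300:350,80:180]) if n=="top" else np.median(t[180:200,170:190]))
z=np.load("pics/top0.npz");C=cloud(z)
# stage
S=C[150:275,400:485]
m=(S[...,2]>.034)&(S[...,2]<.046); 
P=S[m]; print("deckpts",m.sum(),P.min(0),P.max(0),np.median(P[:,2]))
for row in range(150,275,6):
    print(row,' '.join('%3d'%(1000*h) for h in C[row,405:480:3,2]))
# rect fit of all >0.03
mm=(S[...,2]>.034)
r=cv2.minAreaRect((S[mm][:,:2]*1000).astype(np.float32));print(r)
# carrier plane
p=[(296,165),(330,160),(305,205),(335,215),(300,185),(325,170)]
B=C[150:222,292:342].reshape(-1,3)
best=None;rng=np.random.default_rng(0)
for _ in range(500):
    q=B[rng.choice(len(B),3,False)];nn=np.cross(q[1]-q[0],q[2]-q[0])
    if np.linalg.norm(nn)<1e-9: continue
    nn/=np.linalg.norm(nn);dd=abs((B-q[0])@nn)<.002
    if best is None or dd.sum()>best.sum(): best=dd
q=B[best];c=q.mean(0);n=np.linalg.svd(q-c)[2][2];n*=np.sign(n[2]);print("plane",c,n,np.degrees(np.arccos(n[2])),np.degrees(np.arctan2(-n[1],-n[0])),best.sum())
E
```

```text
top table z 0.00025410353130717045
side table z -0.0016638644692503202
deckpts 3720 [ 0.40882047 -0.34390535  0.03405051] [ 0.631012   -0.21381072  0.04599143] 0.04086852964107074
150   3   1   2   0   0  -2   4   0   4   1   0   0   2   0   2   3   1   0   3   0   2   2   4   2   0
156   0   1   0   0   3   0   3   0   1   0   0   0   0   1   1   1   2   2   3   1   2   1   0   1   0
162   0   1   0  34  35  64  65  32  31   0   1   4   3   0   0   0   0   0   4  65  66   0   0   1   1
168   0   4  35  39  58  70  66  61  53  53  53  51  55  57  55  56  54  58  55  65  66   2   1   1   0
174   2   6  32  42  42  38  43  61  41  42  41  42  38  41  38  40  40  62  63  41  42   1   2   5  -2
180   2   1  35  41  40  40  40  64  69  59  56  61  59  57  61  58  61  59  70  40  39   5   0   2   1
186   2   1  35  44  51  47  42  42  73  39  41  39  41  42  42  41  42  41  74  50  50   2   2   0   0
192   2   3  34  39  50  48  42  42  76  40  38  42  42  42  42  42  39  40  73  71  47  -1   1   2   0
198   0   1  32  41  47 930  40  38  78  41  39  41  42  40  42  40  42  43  74  80  50 
[... 792 characters left out ...]
 41  41  41  40  39  40  40  39  42  50  46  -1   0  -1
252  -2  -1  20  37  51  51  44  41  39  42  42  40  42  37  39  39  39  41  42  40  48  49   1   0   0
258   1   1  19  37  47  48  40  40  43  39  37  39  41  40  40  40  38  38  40  41  39  47  49  -1   1
264   3   2   0   2  -1   0  -1   3   1   2   1   1   0 930   1   0   0   3   1   0   3   0   0   0   2
270   0   2   0   1   0   0   1  -1   0   0   0   1   3   0   1   1   0   0   0   2   0   3  -1   0   0
((519.7825317382812, -183.1340789794922), (222.32981872558594, 321.7081298828125), 0.07833565026521683)
plane [ 0.57040287 -0.01448545  0.09295613] [-0.4989921  -0.09026778  0.86189246] 30.470263523687688 10.253926305182334 2023
```

```bash
cat >> h.py <<'E'
def frame(x,y,yaw,zz=0.):
    T=np.eye(4);T[:3,:3]=R.from_euler('z',yaw).as_matrix();T[:3,3]=[x,y,zz];return T
def stage_segs():
    s=[];a=s.append
    for h in(.04,):
        c=[(-.11,-.062,h),(.11,-.062,h),(.11,.062,h),(-.11,.062,h)]
        for i in range(4):a((c[i],c[(i+1)%4]))
    for y in(-.041,.041):
        a(((-.065,y,.048),(.065,y,.048)))
    a(((.01,-.025,.085),(.01,.025,.085)))
    a(((.052,-.03,.054),(.052,.03,.054)))
    return s
def car_segs():
    s=[]
    def rect(x0,x1,y0,y1,h):
        c=[(x0,y0,h),(x1,y0,h),(x1,y1,h),(x0,y1,h)]
        for i in range(4):s.append((c[i],c[(i+1)%4]))
    rect(-.075,.075,-.038,.038,.008); rect(-.070,-.040,-.006,.006,.038)
    return s
def draw(img,z,T,segs,k,u0,v0,col):
    for a,b in segs:
        A=w2pix(z,T[:3,:3]@np.array(a)+T[:3,3]);B=w2pix(z,T[:3,:3]@np.array(b)+T[:3,3])
        f=lambda q:(int((q[0]-u0+.5)*k),int((q[1]-v0+.5)*k))
        cv2.line(img,f(A),f(B),col,1,cv2.LINE_AA)
def carT(x,y,yaw,zz,pitch=np.radians(30)):
    T=np.eye(4);T[:3,:3]=R.from_euler('ZY',[yaw,-pitch]).as_matrix();T[:3,3]=[x,y,zz];return T
E
cat > ov.py <<'E'
from h import *
import sys
def overlay(st,ca,name):
    out=np.zeros((560,800,3),np.uint8)
    zt=np.load("pics/top0.npz");zs=np.load("pics/side0.npz")
    for z,(u0,v0,w,h,k),pos in((zt,(400,150,85,125,4),(0,0)),(zt,(275,135,85,105,4),(360,0)) ):
        c=cv2.resize(z['p'][v0:v0+h,u0:u0+w],None,fx=k,fy=k,interpolation=cv2.INTER_CUBIC)
        c=cv2.convertScaleAbs(c,alpha=1.6)
        draw(c,z,frame(*st),stage_segs(),k,u0,v0,(0,255,0));draw(c,z,carT(*ca),car_segs(),k,u0,v0,(0,0,255))
        out[pos[1]:pos[1]+c.shape[0],pos[0]:pos[0]+c.shape[1]]=c
    cv2.imwrite(name+"_t.png",out)
    c=cv2.resize(zs['p'][160:350,290:490],None,fx=3,fy=3,interpolation=cv2.INTER_CUBIC)
    c=cv2.convertScaleAbs(c,alpha=1.4)
    draw(c,zs,frame(*st),stage_segs(),3,290,160,(0,255,0));draw(c,zs,carT(*ca),car_segs(),3,290,160,(0,0,255))
    cv2.imwrite(name+"_s.png",c)
if __name__=="__main__":
    a=list(map(float,sys.argv[2:])); overlay(a[:3],a[3:7],sys.argv[1])
E
python3 - <<'E'
from h import *
z=np.load("pics/top0.npz");C=cloud(z)
g=lambda x,y,h:ray_at_z(z,400+x/4.5-.5,150+y/4.5-.5,h)
print("front L,R",g(62,499,.04),g(312,499,.04))
print("bar ends",g(135,244,.083),g(280,244,.083))
print("rail in L far,near",g(103,140,.048),g(103,400,.048),"R",g(280,140,.048),g(285,400,.048))
print("lip",g(131,160,.056),g(250,160,.056))
# carrier origin: plane z -> top corners of plate from crop
n=np.array([-.499,-.0903,.862]);c=np.array([.5704,-.01449,.09296])
def gp(x,y):
    u,v=275+(x-400)/4.5-.5,135+y/4.5-.5
    a=pix2w(z,u,v,1.);o=z['world_from_camera'][:3,3];d=a-o
    return o+d*((c-o)@n)/(d@n)
w=[gp(537,126),gp(596,113),gp(629,286),gp(573,298)]
print("window",np.round(w,4),np.linalg.norm(w[1]-w[0]),np.linalg.norm(w[2]-w[1]),np.mean(w,0))
q=[gp(478,108),gp(644,72)];print("top corners",q)
E
```

```text
front L,R [ 0.41534787 -0.21433533  0.04      ] [ 0.41214803 -0.33219748  0.04      ]
bar ends [ 0.52976807 -0.24566481  0.083     ] [ 0.52794393 -0.31212755  0.083     ]
rail in L far,near [ 0.58583085 -0.24290435  0.048     ] [ 0.46091114 -0.23477447  0.048     ] R [ 0.5834808  -0.32814132  0.048     ] [ 0.45857374 -0.32051063  0.048     ]
lip [ 0.57413695 -0.25361393  0.056     ] [ 0.57257533 -0.31030361  0.056     ]
window [[ 0.6146  0.0082  0.121 ]
 [ 0.6198 -0.0182  0.1212]
 [ 0.5483 -0.0311  0.0784]
 [ 0.5434 -0.0051  0.0783]] 0.02693832445541643 0.08434626704757038 [ 0.58153429 -0.01156559  0.09971184]
top corners [array([0.62181233, 0.03389783, 0.12779083]), array([ 0.6360699 , -0.04001684,  0.12830131])]
```

```bash
python3 ov.py pics/ov1 0.524 -.2795 -.045 .5705 -.0135 -.18 .086
```

```text
(no output)
```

View pics/ov1_t.png

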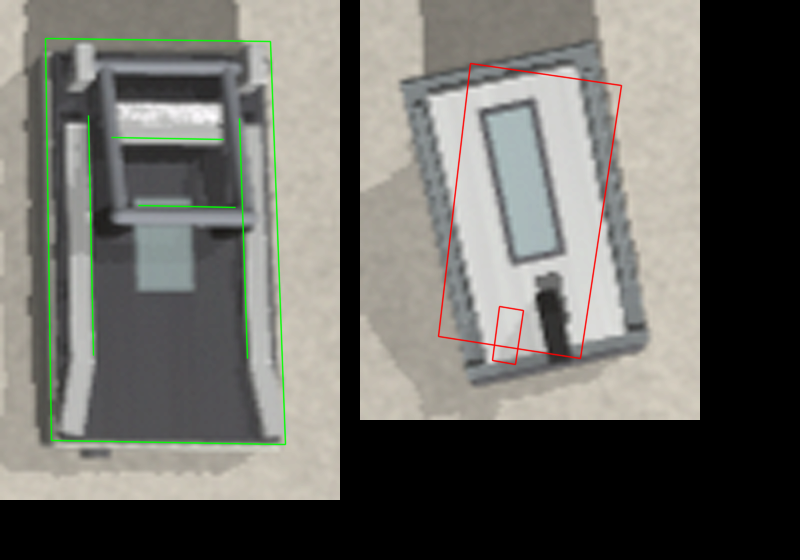

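View pics/ov1_s.png

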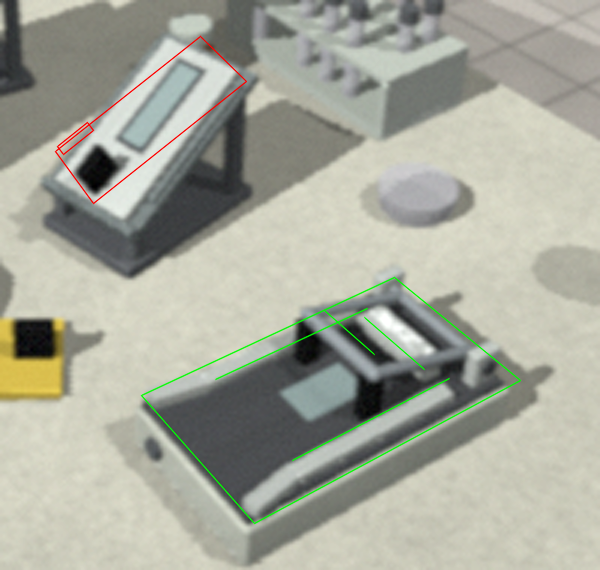

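```bash
python3 ov.py pics/ov2 0.5205 -.2795 -.035 .569 -.0139 .18 .0836
```

```text
(no output)
```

View pics/ov2_t.png

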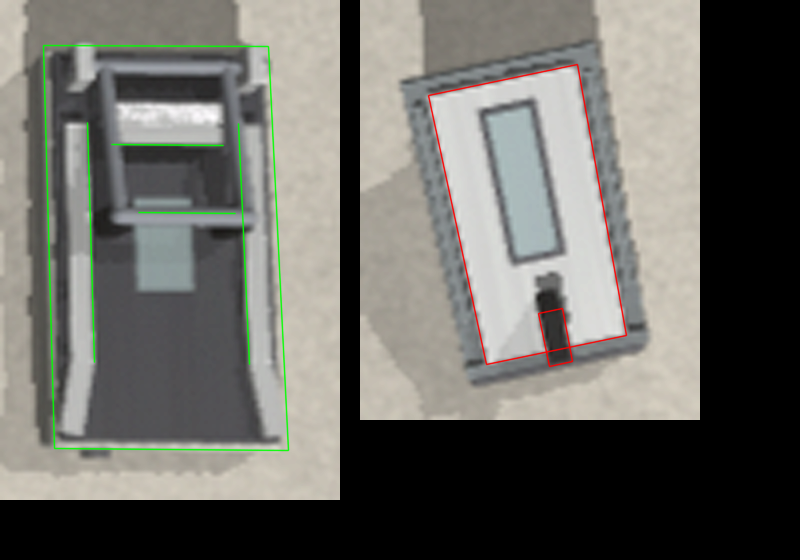

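View pics/ov2_s.png

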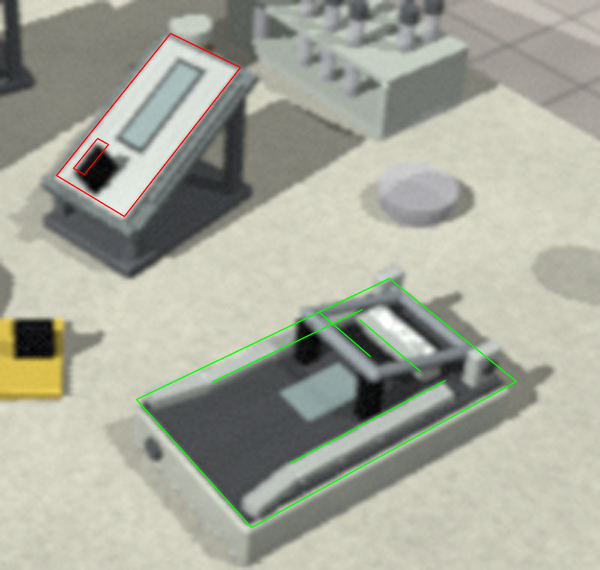

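```bash
cat >> h.py <<'E'
STAGE=(.5205,-.2795,-.035)
def down(yaw_of_y):
    # tool x down, tool y at heading yaw_of_y
    x=np.array([0,0,-1.]);y=np.array([np.cos(yaw_of_y),np.sin(yaw_of_y),0]);return np.stack([x,y,np.cross(x,y)],1)
def sp(x,y,z):
    T=frame(*STAGE);return T[:3,:3]@np.array([x,y,z])+T[:3,3]
def plan(p,Rt,n=8,dist_rows=None):
    o=monitor.get_obs();Rc=R.from_rotvec(o['eef_rot']).as_matrix()
    d=Rc.T@(np.asarray(p)-o['eef_pos']);r=R.from_matrix(Rc.T@Rt).as_rotvec()
    nr=max(np.linalg.norm(d)/.0417,np.degrees(np.linalg.norm(r))/7.16)
    print("t %.2f pos"%o['t'],np.round(o['eef_pos'],4),"w",round(float(o['width']),3),"F",np.round(o['wrist_force'],1))
    print("tool-frame d mm",np.round(d*1000,1),"rot deg",np.round(np.degrees(r),1),"min rows %.1f"%nr)
    print("TOTAL xyz norm",np.round(d/.5,4),"dr norm",np.round(r/np.pi,4))
    if n: print("/%d"%n, np.round(d/.5/n,4).tolist(),np.round(r/np.pi/n,4).tolist())
    return d,r
E
python3 - <<'E'
from h import *
o=monitor.get_obs();Rc=R.from_rotvec(o['eef_rot']).as_matrix();print(Rc.round(3))
for a in (STAGE[2],STAGE[2]+np.pi):
    plan(sp(-.05,0,.28),down(a),24)
E
```

```text
[[-0.001  0.399  0.917]
 [-0.002  0.917 -0.399]
 [-1.    -0.002 -0.   ]]
t 0.15 pos [0.2693 0.6183 0.2302] w 1.0 F [-0.3 -0.4 -0.2]
tool-frame d mm [ -48.5 -741.2  542.3] rot deg [68.5  0.1  0.1] min rows 22.1
TOTAL xyz norm [-0.097  -1.4824  1.0847] dr norm [3.804e-01 3.000e-04 5.000e-04]
/24 [-0.004, -0.0618, 0.0452] [0.0158, 0.0, 0.0]
t 0.15 pos [0.2693 0.6183 0.2302] w 1.0 F [-0.3 -0.4 -0.2]
tool-frame d mm [ -48.5 -741.2  542.3] rot deg [-1.115e+02 -1.000e-01  1.000e-01] min rows 22.1
TOTAL xyz norm [-0.097  -1.4824  1.0847] dr norm [-6.196e-01 -6.000e-04  4.000e-04]
/24 [-0.004, -0.0618, 0.0452] [-0.0258, -0.0, 0.0]
```

```bash
cat >> h.py <<'E'
def rows(p,Rt,N=8,show=None,g=0):
    o=monitor.get_obs();Rc=R.from_rotvec(o['eef_rot']).as_matrix()
    plan(p,Rt,None)
    D=(np.asarray(p)-o['eef_pos'])/N; r=R.from_matrix(Rc.T@Rt).as_rotvec()/N
    for i in range(show or min(N,16)):
        Ri=Rc@R.from_rotvec(r*i).as_matrix()
        print(np.round(Ri.T@D/.5,4).tolist(),np.round(r/np.pi,4).tolist())
E
python3 - <<'E'
from h import *
rows(sp(-.05,0,.28),down(STAGE[2]),26,26)
E
```

```text
t 0.15 pos [0.2693 0.6183 0.2302] w 1.0 F [-0.3 -0.4 -0.2]
tool-frame d mm [ -48.5 -741.2  542.3] rot deg [68.5  0.1  0.1] min rows 22.1
TOTAL xyz norm [-0.097  -1.4824  1.0847] dr norm [3.804e-01 3.000e-04 5.000e-04]
[-0.0037, -0.057, 0.0417] [0.0146, 0.0, 0.0]
[-0.0037, -0.055, 0.0443] [0.0146, 0.0, 0.0]
[-0.0037, -0.0529, 0.0468] [0.0146, 0.0, 0.0]
[-0.0037, -0.0507, 0.0492] [0.0146, 0.0, 0.0]
[-0.0038, -0.0484, 0.0514] [0.0146, 0.0, 0.0]
[-0.0038, -0.046, 0.0536] [0.0146, 0.0, 0.0]
[-0.0038, -0.0435, 0.0557] [0.0146, 0.0, 0.0]
[-0.0038, -0.0409, 0.0576] [0.0146, 0.0, 0.0]
[-0.0038, -0.0382, 0.0594] [0.0146, 0.0, 0.0]
[-0.0038, -0.0354, 0.0611] [0.0146, 0.0, 0.0]
[-0.0038, -0.0326, 0.0627] [0.0146, 0.0, 0.0]
[-0.0038, -0.0297, 0.0641] [0.0146, 0.0, 0.0]
[-0.0038, -0.0267, 0.0654] [0.0146, 0.0, 0.0]
[-0.0038, -0.0237, 0.0666] [0.0146, 0.0, 0.0]
[-0.0038, -0.0206, 0.0676] [0.0146, 0.0, 0.0]
[-0.0038, -0.0175, 0.0685] [0.0146, 0.0, 0.0]
[-0.0038, -0.0143, 0.0692] [0.0146, 0.0, 0.0]
[-0.0038, -0.0111, 0.0698] [0.0146, 0.0, 0.0]
[-0.0038, -0.0079, 0.0702] [0.0146, 0.0, 0.0]
[-0.0038, -0.0046, 0.0705] [0.0146, 0.0, 0.0]
[-0.0038, -0.0014, 0.0706] [0.0146, 0.0, 0.0]
[-0.0038, 0.0018, 0.0706] [0.0146, 0.0, 0.0]
[-0.0038, 0.0051, 0.0705] [0.0146, 0.0, 0.0]
[-0.0038, 0.0083, 0.0702] [0.0146, 0.0, 0.0]
[-0.0038, 0.0115, 0.0697] [0.0146, 0.0, 0.0]
[-0.0038, 0.0147, 0.0691] [0.0146, 0.0, 0.0]
```

>>> carry_out([
  {"xyz": [-0.006,-0.057,0.042],"dr": [0.015,0,0],"gripper": 0.6},
  {"xyz": [-0.006,-0.055,0.044],"dr": [0.015,0,0],"gripper": 0.6},
  {"xyz": [-0.006,-0.053,0.047],"dr": [0.015,0,0],"gripper": 0.6},
  {"xyz": [-0.006,-0.051,0.049],"dr": [0.015,0,0],"gripper": 0.6},
  {"xyz": [-0.006,-0.048,0.051],"dr": [0.015,0,0],"gripper": 0.6},
  {"xyz": [-0.006,-0.046,0.054],"dr": [0.015,0,0],"gripper": 0.6},
  {"xyz": [-0.006,-0.0435,0.056],"dr": [0.015,0,0],"gripper": 0.6},
  {"xyz": [-0.006,-0.041,0.058],"dr": [0.015,0,0],"gripper": 0.6},
])

```text
t: 0.82
eef_pos: [0.3271, 0.3355, 0.2483]
eef_rot: [0.614, 1.483, -0.629]
wrist_force: [1.0, -0.6, 1.1]
width: 0.404
```

```bash
python3 - <<'E'
from h import *
rows(sp(-.06,0,.28),down(STAGE[2]),20,16)
E
```

```text
t 0.82 pos [0.3271 0.3355 0.2483] w 0.404 F [ 1.  -0.6  1.1]
tool-frame d mm [ -28.1 -334.3  531. ] rot deg [46.5  0.3  0.5] min rows 15.1
TOTAL xyz norm [-0.0562 -0.6687  1.062 ] dr norm [0.2581 0.0015 0.0027]
[-0.0028, -0.0334, 0.0531] [0.0129, 0.0001, 0.0001]
[-0.0028, -0.0313, 0.0544] [0.0129, 0.0001, 0.0001]
[-0.0029, -0.029, 0.0556] [0.0129, 0.0001, 0.0001]
[-0.0029, -0.0267, 0.0568] [0.0129, 0.0001, 0.0001]
[-0.0029, -0.0244, 0.0578] [0.0129, 0.0001, 0.0001]
[-0.0029, -0.0221, 0.0587] [0.0129, 0.0001, 0.0001]
[-0.003, -0.0197, 0.0596] [0.0129, 0.0001, 0.0001]
[-0.003, -0.0172, 0.0603] [0.0129, 0.0001, 0.0001]
[-0.003, -0.0148, 0.061] [0.0129, 0.0001, 0.0001]
[-0.003, -0.0123, 0.0615] [0.0129, 0.0001, 0.0001]
[-0.003, -0.0098, 0.062] [0.0129, 0.0001, 0.0001]
[-0.0031, -0.0072, 0.0623] [0.0129, 0.0001, 0.0001]
[-0.0031, -0.0047, 0.0626] [0.0129, 0.0001, 0.0001]
[-0.0031, -0.0022, 0.0627] [0.0129, 0.0001, 0.0001]
[-0.0031, 0.0004, 0.0627] [0.0129, 0.0001, 0.0001]
[-0.0031, 0.0029, 0.0627] [0.0129, 0.0001, 0.0001]
```

>>> carry_out([
  {"xyz": [-0.004,-0.034,0.053],"dr": [0.0135,0,0],"gripper": 0.6},
  {"xyz": [-0.004,-0.031,0.0545],"dr": [0.0135,0,0],"gripper": 0.6},
  {"xyz": [-0.004,-0.029,0.056],"dr": [0.0135,0,0],"gripper": 0.6},
  {"xyz": [-0.004,-0.027,0.057],"dr": [0.0135,0,0],"gripper": 0.6},
  {"xyz": [-0.004,-0.024,0.058],"dr": [0.0135,0,0],"gripper": 0.6},
  {"xyz": [-0.004,-0.022,0.059],"dr": [0.0135,0,0],"gripper": 0.6},
  {"xyz": [-0.004,-0.02,0.06],"dr": [0.0135,0,0],"gripper": 0.6},
  {"xyz": [-0.004,-0.017,0.06],"dr": [0.0135,0,0],"gripper": 0.6},
])

```text
t: 1.48
eef_pos: [0.3752, 0.0756, 0.2655]
eef_rot: [0.886, 1.379, -0.901]
wrist_force: [1.5, 0.3, 0.3]
width: 0.398
```

>>> carry_out([
  {"xyz": [-0.003,-0.015,0.061],"dr": [0.013,0,0],"gripper": 0.6},
  {"xyz": [-0.003,-0.012,0.0615],"dr": [0.013,0,0],"gripper": 0.6},
  {"xyz": [-0.003,-0.01,0.062],"dr": [0.013,0,0],"gripper": 0.6},
  {"xyz": [-0.003,-0.007,0.062],"dr": [0.013,0,0],"gripper": 0.6},
  {"xyz": [-0.003,-0.005,0.0625],"dr": [0.013,0,0],"gripper": 0.6},
  {"xyz": [-0.003,-0.002,0.0625],"dr": [0.013,0,0],"gripper": 0.6},
  {"xyz": [-0.003,0,0.0625],"dr": [0.013,0,0],"gripper": 0.6},
  {"xyz": [-0.003,0.003,0.0625],"dr": [0.013,0,0],"gripper": 0.6},
])

```text
t: 2.15
eef_pos: [0.4164, -0.1838, 0.2794]
eef_rot: [1.146, 1.241, -1.158]
wrist_force: [1.6, 0.3, -0.3]
width: 0.401
```

```bash
cat >> h.py <<'E'
def snap(n,tag):
    c=eyes.calibration(n);p,d=eyes.read_camera(n)
    cv2.imwrite(f"pics/{tag}.png",p);np.savez(f"pics/{tag}.npz",p=p,d=d,**{k:np.array(v) for k,v in c.items()})
    return np.load(f"pics/{tag}.npz")
def fw2pix(z,P):
    T=np.linalg.inv(z['world_from_camera']);Q=np.asarray(P)@T[:3,:3].T+T[:3,3]
    f=200/np.tan(np.radians(float(z['vfov']))/2)
    x,y,w=Q[...,0],-Q[...,1],-Q[...,2];r=np.hypot(x,y);th=np.arctan2(r,w)
    return np.stack([float(z['cx'])+f*th*x/r,float(z['cy'])+f*th*y/r],-1)
def fray_at_z(z,u,v,h):
    f=200/np.tan(np.radians(float(z['vfov']))/2)
    x=u-float(z['cx']);y=v-float(z['cy']);r=np.hypot(x,y);th=r/f
    d=np.array([np.sin(th)*x/r,-np.sin(th)*y/r,-np.cos(th)]);T=z['world_from_camera'];d=T[:3,:3]@d;o=T[:3,3]
    return o+d*(h-o[2])/d[2]
def fdraw(img,z,T,segs,col,k=1,u0=0,v0=0):
    for a,b in segs:
        L=np.linspace(0,1,20)[:,None]*(np.array(b)-np.array(a))+np.array(a)
        q=fw2pix(z,L@T[:3,:3].T+T[:3,3]);q=(q+.5-[u0,v0])*k
        cv2.polylines(img,[q.round().astype(np.int32)],False,col,1,cv2.LINE_AA)
E
python3 - <<'E'
from h import *
z=snap("wrist","w1")
c=z['p'].copy();fdraw(c,z,frame(*STAGE),stage_segs(),(0,255,0));cv2.imwrite("pics/w1o.png",c)
plan(sp(.01,0,.16),down(STAGE[2]))
E
```

```text
t 2.20 pos [ 0.4174 -0.1891  0.2798] w 0.402 F [ 2.7 -4.5 -0.3]
tool-frame d mm [120.9 106.5  97.2] rot deg [6.1 0.7 0.1] min rows 4.5
TOTAL xyz norm [0.2418 0.2129 0.1943] dr norm [0.0342 0.0042 0.0005]
/8 [0.0302, 0.0266, 0.0243] [0.0043, 0.0005, 0.0001]
```

View pics/w1o.png

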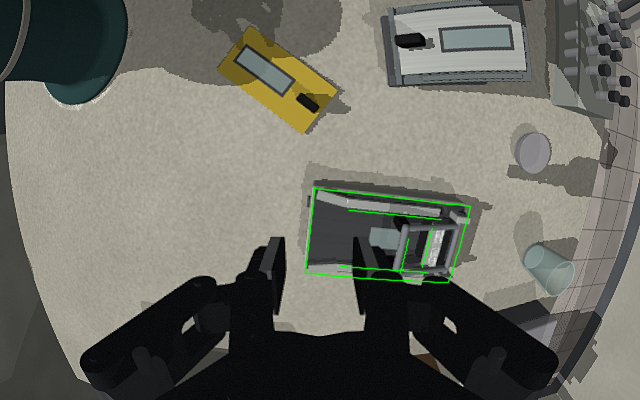

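The wrist view shows the stage at (310-470, 185-280), and the model overlay agrees with it. I'll enlarge it.

```bash
python3 - <<'E'
from h import *
z=snap("wrist","w2")
c=cv2.resize(z['p'][170:300,295:485],None,fx=4.2,fy=4.2,interpolation=cv2.INTER_CUBIC);c=cv2.convertScaleAbs(c,alpha=1.5)
fdraw(c,z,frame(*STAGE),stage_segs(),(0,255,0),4.2,295,170);cv2.imwrite("pics/w2o.png",c)
E
```

```text
(no output)
```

View pics/w2o.png

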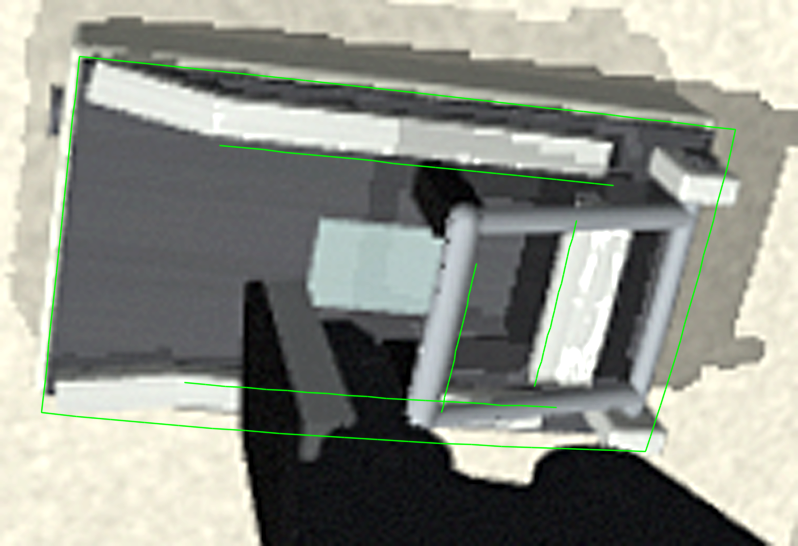

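```bash
sed -i 's/^STAGE=.*/STAGE=(.5185,-.278,-.035)/' h.py; python3 - <<'E'
from h import *
rows(sp(.01,0,.13),down(STAGE[2]),8)
E
```

```text
t 2.25 pos [ 0.4169 -0.186   0.2795] w 0.397 F [ 1.2  0.2 -1.3]
tool-frame d mm [150.2 104.9  98.9] rot deg [6.2 0.5 0.1] min rows 5.0
TOTAL xyz norm [0.3003 0.2098 0.1977] dr norm [0.0345 0.003  0.0007]
[0.0375, 0.0262, 0.0247] [0.0043, 0.0004, 0.0001]
[0.0375, 0.0265, 0.0244] [0.0043, 0.0004, 0.0001]
[0.0375, 0.0269, 0.0241] [0.0043, 0.0004, 0.0001]
[0.0375, 0.0272, 0.0238] [0.0043, 0.0004, 0.0001]
[0.0375, 0.0275, 0.0234] [0.0043, 0.0004, 0.0001]
[0.0374, 0.0278, 0.0231] [0.0043, 0.0004, 0.0001]
[0.0374, 0.0281, 0.0228] [0.0043, 0.0004, 0.0001]
[0.0374, 0.0284, 0.0224] [0.0043, 0.0004, 0.0001]
```

>>> carry_out([
  {"xyz": [0.0375,0.026,0.0247],"dr": [0.0043,0.0005,0],"gripper": 0.6},
  {"xyz": [0.0375,0.0265,0.0245],"dr": [0.0043,0.0005,0],"gripper": 0.6},
  {"xyz": [0.0375,0.027,0.024],"dr": [0.0043,0.0005,0],"gripper": 0.6},
  {"xyz": [0.0375,0.027,0.024],"dr": [0.0043,0.0005,0],"gripper": 0.6},
  {"xyz": [0.0375,0.0275,0.0235],"dr": [0.0043,0.0005,0],"gripper": 0.6},
  {"xyz": [0.0375,0.028,0.023],"dr": [0.0043,0.0005,0],"gripper": 0.6},
  {"xyz": [0.0375,0.028,0.023],"dr": [0.0043,0.0005,0],"gripper": 0.6},
  {"xyz": [0.0375,0.0285,0.0225],"dr": [0.0043,0.0005,0],"gripper": 0.6},
])

```text
t: 2.92
eef_pos: [0.5331, -0.2782, 0.1292]
eef_rot: [1.243, 1.19, -1.232]
wrist_force: [0.5, -0.4, 0.2]
width: 0.399
```

```bash
python3 - <<'E'
from h import *
snap("wrist","tmp");z=snap("wrist","w3")
c=cv2.resize(z['p'][100:400,170:500],None,fx=2,fy=2,interpolation=cv2.INTER_CUBIC);c=cv2.convertScaleAbs(c,alpha=1.5)
fdraw(c,z,frame(*STAGE),stage_segs(),(0,255,0),2,170,100);cv2.imwrite("pics/w3o.png",c)
plan(sp(.01,0,.061),down(STAGE[2]))
z=snap("side","s1");c=cv2.resize(z['p'][130:330,330:500],None,fx=3,fy=3,interpolation=cv2.INTER_CUBIC);cv2.imwrite("pics/s1o.png",c)
E
```

```text
t 3.02 pos [ 0.5317 -0.2777  0.1258] w 0.4 F [-0.9  0.9 -0.3]
tool-frame d mm [64.8 -3.1  1.2] rot deg [-0.2 -0.4  0. ] min rows 1.6
TOTAL xyz norm [ 0.1297 -0.0063  0.0023] dr norm [-0.0011 -0.0021  0.    ]
/8 [0.0162, -0.0008, 0.0003] [-0.0001, -0.0003, 0.0]
```

View pics/w3o.png

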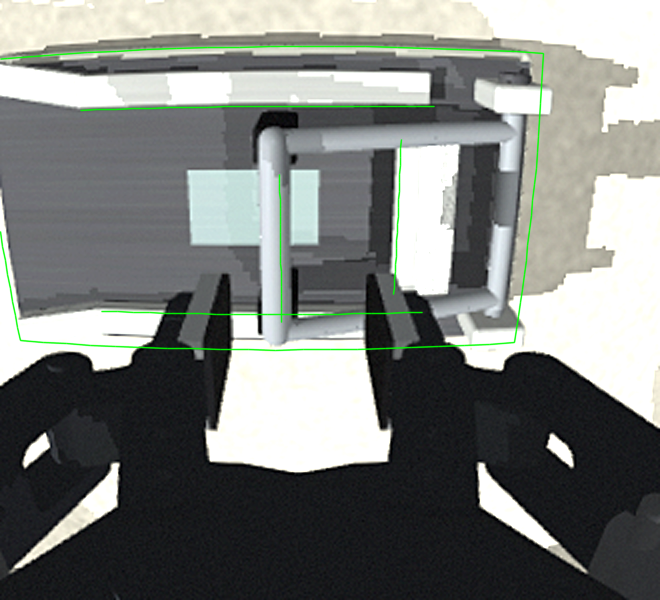

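View pics/s1o.png

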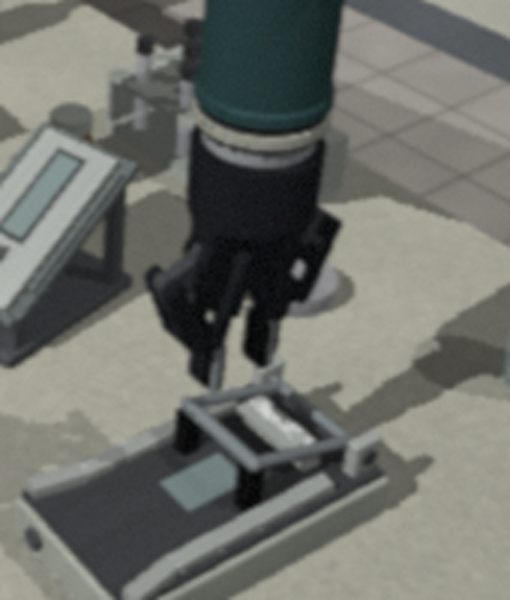

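>>> carry_out([
  {"xyz": [0,-0.005,0.001],"dr": [0,0,0],"gripper": 0.6},
  {"xyz": [0.02,-0.005,0.001],"dr": [0,-0.001,0],"gripper": 0.6},
  {"xyz": [0.025,0,0],"dr": [0,-0.001,0],"gripper": 0.6},
  {"xyz": [0.025,0,0],"dr": [0,0,0],"gripper": 0.6},
  {"xyz": [0.025,0,0],"dr": [0,0,0],"gripper": 0.6},
  {"xyz": [0.02,0,0],"dr": [0,0,0],"gripper": 0.6},
  {"xyz": [0.012,0,0],"dr": [0,0,0],"gripper": 0.6},
  {"xyz": [0,0,0],"dr": [0,0,0],"gripper": 0.6},
])

```text
t: 3.73
eef_pos: [0.5254, -0.2752, 0.0631]
eef_rot: [1.235, 1.186, -1.232]
wrist_force: [0.0, -0.3, -0.1]
width: 0.399
```

```bash
python3 - <<'E'
from h import *
plan(sp(.008,0,.061),down(STAGE[2]))
z=snap("wrist","w4")
c=cv2.resize(z['p'][100:400,170:500],None,fx=2,fy=2,interpolation=cv2.INTER_CUBIC);c=cv2.convertScaleAbs(c,alpha=1.5)
cv2.imwrite("pics/w4o.png",c)
E
```

```text
t 3.73 pos [ 0.5254 -0.2752  0.0631] w 0.399 F [ 0.  -0.3 -0.1]
tool-frame d mm [2.2 1.2 3. ] rot deg [ 0.   0.2 -0.3] min rows 0.1
TOTAL xyz norm [0.0043 0.0025 0.006 ] dr norm [ 0.0002  0.0009 -0.0018]
/8 [0.0005, 0.0003, 0.0008] [0.0, 0.0001, -0.0002]
```

View pics/w4o.png

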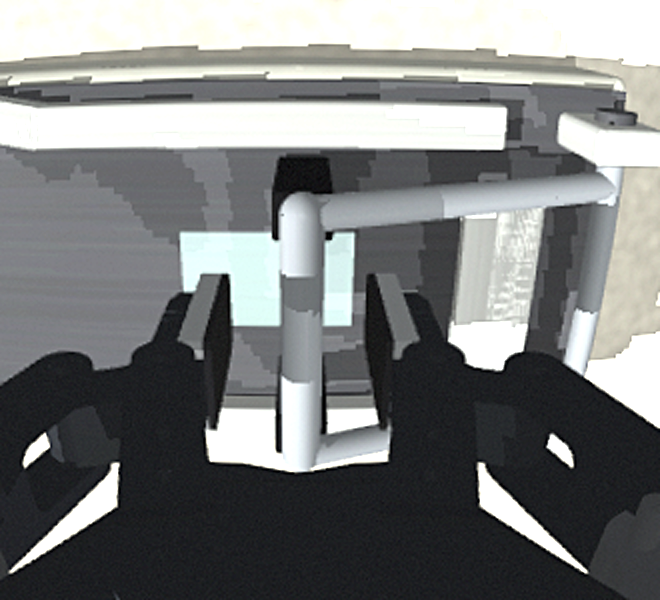

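>>> carry_out([
  {"xyz": [0.004,0,0],"dr": [0,0,0],"gripper": 1},
  {"xyz": [0,0,0],"dr": [0,0,0],"gripper": 1},
  {"xyz": [0,0,0],"dr": [0,0,0],"gripper": 1},
  {"xyz": [0,0,0],"dr": [0,0,0],"gripper": 1},
  {"xyz": [0,0,0],"dr": [0,0,0],"gripper": 1},
  {"xyz": [0,0,0],"dr": [0,0,0],"gripper": 1},
  {"xyz": [0,0,0],"dr": [0,0,0],"gripper": 1},
  {"xyz": [0,0,0],"dr": [0,0,0],"gripper": 1},
], squeeze=25)

```text
t: 4.45
eef_pos: [0.5264, -0.2755, 0.0621]
eef_rot: [1.236, 1.185, -1.231]
wrist_force: [0.6, 0.1, -1.6]
width: 0.105
```

```bash
python3 - <<'E'
import numpy as np
t=np.linspace(0,1.7,25);p=t+.297
x=-.089*np.cos(p);z=.089*np.sin(p)
for i in range(24):print(i+1,"th %.2f"%t[i+1],"x %.4f y %.4f"%(-(z[i+1]-z[i])/.5,(x[i+1]-x[i])/.5), "abs dx %.4f dz %.4f"%(x[i+1]-x[0],z[i+1]-z[0]))
E
```

```text
1 th 0.07 x -0.0119 y 0.0041 abs dx 0.0021 dz 0.0060
2 th 0.14 x -0.0116 y 0.0049 abs dx 0.0045 dz 0.0118
3 th 0.21 x -0.0112 y 0.0058 abs dx 0.0074 dz 0.0174
4 th 0.28 x -0.0108 y 0.0065 abs dx 0.0107 dz 0.0228
5 th 0.35 x -0.0103 y 0.0073 abs dx 0.0143 dz 0.0279
6 th 0.42 x -0.0097 y 0.0080 abs dx 0.0183 dz 0.0328
7 th 0.50 x -0.0092 y 0.0087 abs dx 0.0226 dz 0.0374
8 th 0.57 x -0.0085 y 0.0093 abs dx 0.0273 dz 0.0416
9 th 0.64 x -0.0078 y 0.0099 abs dx 0.0322 dz 0.0455
10 th 0.71 x -0.0071 y 0.0104 abs dx 0.0374 dz 0.0491
11 th 0.78 x -0.0064 y 0.0109 abs dx 0.0429 dz 0.0523
12 th 0.85 x -0.0056 y 0.0113 abs dx 0.0485 dz 0.0551
13 th 0.92 x -0.0048 y 0.0117 abs dx 0.0543 dz 0.0575
14 th 0.99 x -0.0039 y 0.0120 abs dx 0.0603 dz 0.0594
15 th 1.06 x -0.0031 y 0.0122 abs dx 0.0664 dz 0.0610
16 th 1.13 x -0.0022 y 0.0124 abs dx 0.0726 dz 0.0621
17 th 1.20 x -0.0013 y 0.0125 abs dx 0.0789 dz 0.0627
18 th 1.27 x -0.0004 y 0.0126 abs dx 0.0852 dz 0.0630
19 th 1.35 x 0.0005 y 0.0126 abs dx 0.0915 dz 0.0627
20 th 1.42 x 0.0014 y 0.0125 abs dx 0.0978 dz 0.0620
21 th 1.49 x 0.0022 y 0.0124 abs dx 0.1040 dz 0.0609
22 th 1.56 x 0.0031 y 0.0122 abs dx 0.1101 dz 0.0594
23 th 1.63 x 0.0040 y 0.0120 abs dx 0.1161 dz 0.0574
24 th 1.70 x 0.0048 y 0.0117 abs dx 0.1219 dz 0.0550
```

>>> carry_out([
  {"xyz": [-0.012,0.004,0],"dr": [0,0,0],"gripper": 1},
  {"xyz": [-0.0116,0.005,0],"dr": [0,0,0],"gripper": 1},
  {"xyz": [-0.011,0.006,0],"dr": [0,0,0],"gripper": 1},
  {"xyz": [-0.011,0.0065,0],"dr": [0,0,0],"gripper": 1},
  {"xyz": [-0.0103,0.007,0],"dr": [0,0,0],"gripper": 1},
  {"xyz": [-0.01,0.008,0],"dr": [0,0,0],"gripper": 1},
  {"xyz": [-0.009,0.0085,0],"dr": [0,0,0],"gripper": 1},
  {"xyz": [-0.0085,0.009,0],"dr": [0,0,0],"gripper": 1},
])

```text
t: 5.12
eef_pos: [0.5521, -0.2765, 0.1056]
eef_rot: [1.233, 1.191, -1.236]
wrist_force: [-0.7, -1.7, -5.0]
width: 0.105
```

```bash
cat >> h.py <<'E'
def arc():
    o=monitor.get_obs();T=frame(*STAGE);b=np.array([.5264,-.2755,.0621])
    d=T[:3,:3].T@(o['eef_pos']-b);x=d[0]-.085;z=d[2]+.026
    print("t %.2f"%o['t'],"d",d.round(4),"rad %.4f th %.3f"%(np.hypot(x,z),np.arctan2(z,-x)-.297),"F",(T[:3,:3].T@o['wrist_force']).round(1),"tau",o['torque'].round(2),"w",round(float(o['width']),3),
     "rot",np.degrees((R.from_matrix(down(STAGE[2])).inv()*R.from_rotvec(o['eef_rot'])).as_rotvec()).round(1))
E
python3 -c "
from h import *
arc()"
```

```text
t 5.12 d [ 0.0257 -0.0001  0.0435] rad 0.0913 th 0.567 F [-0.6 -1.7 -5. ] tau [-0.15  0.2  -0.02] w 0.105 rot [-0.  -0.1  0. ]
```

>>> carry_out([
  {"xyz": [-0.007,0.0105,0],"dr": [0,0,0],"gripper": 1},
  {"xyz": [-0.0065,0.011,0],"dr": [0,0,0],"gripper": 1},
  {"xyz": [-0.006,0.011,0],"dr": [0,0,0],"gripper": 1},
  {"xyz": [-0.005,0.0115,0],"dr": [0,0,0],"gripper": 1},
  {"xyz": [-0.0045,0.012,0],"dr": [0,0,0],"gripper": 1},
  {"xyz": [-0.0038,0.012,0],"dr": [0,0,0],"gripper": 1},
  {"xyz": [-0.003,0.0122,0],"dr": [0,0,0],"gripper": 1},
  {"xyz": [-0.002,0.0124,0],"dr": [0,0,0],"gripper": 1},
])

```text
t: 5.78
eef_pos: [0.6015, -0.2784, 0.1306]
eef_rot: [1.231, 1.193, -1.238]
wrist_force: [-2.8, -0.4, -1.3]
width: 0.103
```

```bash
python3 -c "
from h import *
arc()"
```

```text
t 5.78 d [ 0.0752 -0.0003  0.0685] rad 0.0951 th 1.170 F [-2.8 -0.5 -1.3] tau [-0.05  0.6   0.02] w 0.103 rot [-0.  -0.2 -0.2]
```

>>> carry_out([
  {"xyz": [0.004,0.0118,0],"dr": [0,0,0],"gripper": 1},
  {"xyz": [0.003,0.012,0],"dr": [0,0,0],"gripper": 1},
  {"xyz": [0.003,0.012,0],"dr": [0,0,0],"gripper": 1},
  {"xyz": [0.003,0.012,0],"dr": [0,0,0],"gripper": 1},
  {"xyz": [0.003,0.012,0],"dr": [0,0,0],"gripper": 1},
  {"xyz": [0.004,0.012,0],"dr": [0,0,0],"gripper": 1},
  {"xyz": [0.004,0.012,0],"dr": [0,0,0],"gripper": 1},
  {"xyz": [0.0045,0.0118,0],"dr": [0,0,0],"gripper": 1},
])

```text
t: 6.45
eef_pos: [0.6593, -0.2807, 0.1194]
eef_rot: [1.233, 1.185, -1.232]
wrist_force: [-6.9, -0.7, 3.3]
width: 0.104
```

```bash
python3 -c "
from h import *
arc()
z=snap('side','s2');c=cv2.resize(z['p'][130:330,330:500],None,fx=3,fy=3,interpolation=cv2.INTER_CUBIC);cv2.imwrite('pics/s2o.png',c)
"
```

```text
t 6.45 d [ 0.133  -0.0005  0.0573] rad 0.0962 th 1.797 F [-6.9 -1.   3.3] tau [-0.12  1.4  -0.  ] w 0.104 rot [-0.1 -0.3  0.3]
```

View pics/s2o.png

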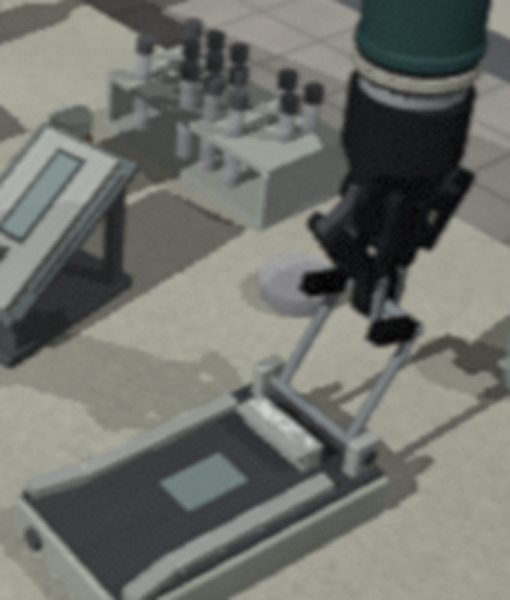

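The side view shows the clip leaning back past upright, with the bar held at about (370,300). Now I'll release and rise.

>>> carry_out([
  {"xyz": [0,-0.004,0],"dr": [0,0,0],"gripper": 1},
  {"xyz": [0,0,0],"dr": [0,0,0],"gripper": 0.6},
  {"xyz": [0,0,0],"dr": [0,0,0],"gripper": 0.6},
  {"xyz": [0,0,0],"dr": [0,0,0],"gripper": 0.6},
  {"xyz": [-0.02,0,0],"dr": [0,0,0],"gripper": 0.6},
  {"xyz": [-0.04,0,0],"dr": [0,0,0],"gripper": 0.6},
  {"xyz": [-0.06,0,0],"dr": [0,0,0],"gripper": 0.6},
  {"xyz": [-0.06,0,0],"dr": [0,0,0],"gripper": 0.6},
])

```text
t: 7.17
eef_pos: [0.6556, -0.2772, 0.2024]
eef_rot: [1.236, 1.196, -1.235]
wrist_force: [0.1, 0.5, 0.1]
width: 0.406
```

```bash
cat >> h.py <<'E'
CAR=(.569,-.0139,.18,.0836)
E
python3 -c "
from h import *
z=snap('side','s3');c=cv2.resize(z['p'][130:330,330:500],None,fx=3,fy=3,interpolation=cv2.INTER_CUBIC);cv2.imwrite('pics/s3o.png',c)
snap('top','t3')
T=carT(*CAR);Rg=np.stack([-T[:3,2],-T[:3,1],np.cross(-T[:3,2],-T[:3,1])],1)
print(Rg.round(3),T[:3,:3]@[-.055,0,.026]+T[:3,3])
p=T[:3,:3]@[-.055,0,.026+.12]+T[:3,3]
rows(p,Rg,20,20)
"
```

```text
[[ 0.492  0.179 -0.852]
 [ 0.09  -0.984 -0.155]
 [-0.866  0.    -0.5  ]] [ 0.50934818 -0.02475481  0.07861666]
t 7.27 pos [ 0.6598 -0.2792  0.2102] w 0.397 F [ 0.4 -0.9  0.8]
tool-frame d mm [  24.6 -218.  -236.5] rot deg [76.  24.9 19.7] min rows 11.5
TOTAL xyz norm [ 0.0492 -0.436  -0.473 ] dr norm [0.4221 0.1384 0.1094]
[0.0025, -0.0218, -0.0236] [0.0211, 0.0069, 0.0055]
[0.0026, -0.0234, -0.0221] [0.0211, 0.0069, 0.0055]
[0.0026, -0.0248, -0.0204] [0.0211, 0.0069, 0.0055]
[0.0026, -0.0262, -0.0187] [0.0211, 0.0069, 0.0055]
[0.0025, -0.0274, -0.0169] [0.0211, 0.0069, 0.0055]
[0.0024, -0.0285, -0.015] [0.0211, 0.0069, 0.0055]
[0.0022, -0.0294, -0.013] [0.0211, 0.0069, 0.0055]
[0.002, -0.0303, -0.011] [0.0211, 0.0069, 0.0055]
[0.0016, -0.031, -0.0089] [0.0211, 0.0069, 0.0055]
[0.0013, -0.0315, -0.0068] [0.0211, 0.0069, 0.0055]
[0.0009, -0.0319, -0.0047] [0.0211, 0.0069, 0.0055]
[0.0004, -0.0322, -0.0025] [0.0211, 0.0069, 0.0055]
[-0.0001, -0.0323, -0.0004] [0.0211, 0.0069, 0.0055]
[-0.0007, -0.0322, 0.0017] [0.0211, 0.0069, 0.0055]
[-0.0013, -0.032, 0.0039] [0.0211, 0.0069, 0.0055]
[-0.002, -0.0316, 0.0059] [0.0211, 0.0069, 0.0055]
[-0.0027, -0.0311, 0.008] [0.0211, 0.0069, 0.0055]
[-0.0034, -0.0305, 0.0099] [0.0211, 0.0069, 0.0055]
[-0.0041, -0.0297, 0.0119] [0.0211, 0.0069, 0.0055]
[-0.0049, -0.0288, 0.0137] [0.0211, 0.0069, 0.0055]
```

View pics/s3o.png

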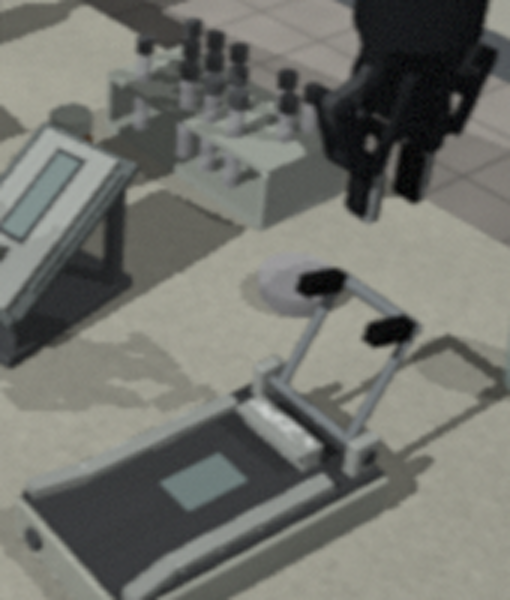

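View pics/t3.png

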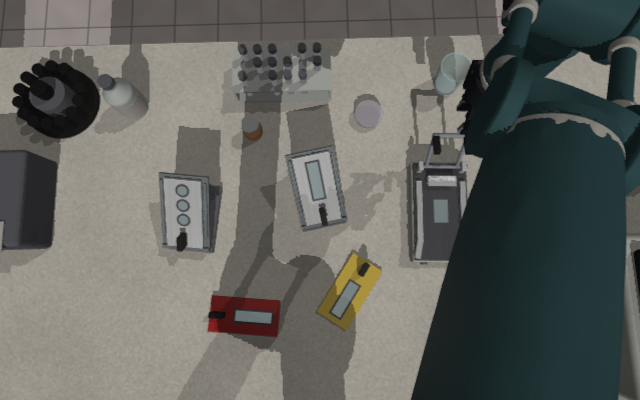

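>>> carry_out([
  {"xyz": [0.0,-0.022,-0.0235],"dr": [0.021,0.007,0.0055],"gripper": 0.55},
  {"xyz": [0.0,-0.0235,-0.022],"dr": [0.021,0.007,0.0055],"gripper": 0.55},
  {"xyz": [0.0,-0.025,-0.0205],"dr": [0.021,0.007,0.0055],"gripper": 0.55},
  {"xyz": [0.0,-0.026,-0.0187],"dr": [0.021,0.007,0.0055],"gripper": 0.55},
  {"xyz": [0.002,-0.0275,-0.017],"dr": [0.021,0.007,0.0055],"gripper": 0.55},
  {"xyz": [0.002,-0.0285,-0.015],"dr": [0.021,0.007,0.0055],"gripper": 0.55},
  {"xyz": [0.002,-0.0295,-0.013],"dr": [0.021,0.007,0.0055],"gripper": 0.55},
  {"xyz": [0.002,-0.03,-0.011],"dr": [0.021,0.007,0.0055],"gripper": 0.55},
])

```text
t: 7.93
eef_pos: [0.5789, -0.1799, 0.2102]
eef_rot: [1.846, 0.871, -1.39]
wrist_force: [0.3, 0.1, 0.3]
width: 0.448
```

```bash
cat > pc.py <<'E'
from h import *
import sys
h=float(sys.argv[1]);N=int(sys.argv[2])
T=carT(*CAR);Rg=np.stack([-T[:3,2],-T[:3,1],np.cross(-T[:3,2],-T[:3,1])],1)
p=T[:3,:3]@[-.055,0,h]+T[:3,3]
rows(p,Rg,N,N);print(monitor.get_obs()['joint_positions'].round(2))
E
python3 pc.py .146 11
```

```text
t 7.93 pos [ 0.5789 -0.1799  0.2102] w 0.448 F [0.3 0.1 0.3]
tool-frame d mm [  16.5 -189.6  -44.1] rot deg [44.5 13.9 10.8] min rows 6.7
TOTAL xyz norm [ 0.0331 -0.3791 -0.0882] dr norm [0.2473 0.0772 0.0601]
[0.003, -0.0345, -0.008] [0.0225, 0.007, 0.0055]
[0.0026, -0.035, -0.0055] [0.0225, 0.007, 0.0055]
[0.002, -0.0353, -0.003] [0.0225, 0.007, 0.0055]
[0.0015, -0.0355, -0.0004] [0.0225, 0.007, 0.0055]
[0.0008, -0.0354, 0.0021] [0.0225, 0.007, 0.0055]
[0.0002, -0.0352, 0.0046] [0.0225, 0.007, 0.0055]
[-0.0006, -0.0348, 0.0071] [0.0225, 0.007, 0.0055]
[-0.0013, -0.0342, 0.0095] [0.0225, 0.007, 0.0055]
[-0.0022, -0.0334, 0.0118] [0.0225, 0.007, 0.0055]
[-0.003, -0.0324, 0.0141] [0.0225, 0.007, 0.0055]
[-0.0039, -0.0313, 0.0163] [0.0225, 0.007, 0.0055]
[-0.46  0.05  1.91  0.23  1.05  0.03]
```

>>> carry_out([
  {"xyz": [0.003,-0.0345,-0.008],"dr": [0.0225,0.007,0.0055],"gripper": 0.55},
  {"xyz": [0.0025,-0.035,-0.0055],"dr": [0.0225,0.007,0.0055],"gripper": 0.55},
  {"xyz": [0.002,-0.0355,-0.003],"dr": [0.0225,0.007,0.0055],"gripper": 0.55},
  {"xyz": [0.0015,-0.0355,0],"dr": [0.0225,0.007,0.0055],"gripper": 0.55},
  {"xyz": [0.001,-0.0355,0.002],"dr": [0.0225,0.007,0.0055],"gripper": 0.55},
  {"xyz": [0,-0.035,0.0045],"dr": [0.0225,0.007,0.0055],"gripper": 0.55},
  {"xyz": [-0.0005,-0.035,0.007],"dr": [0.0225,0.007,0.0055],"gripper": 0.55},
  {"xyz": [-0.001,-0.034,0.0095],"dr": [0.0225,0.007,0.0055],"gripper": 0.55},
])

```text
t: 8.6
eef_pos: [0.4822, -0.0698, 0.1905]
eef_rot: [2.462, 0.406, -1.501]
wrist_force: [0.6, 0.5, -0.8]
width: 0.451
```

```bash
python3 pc.py .126 7
```

```text
t 8.60 pos [ 0.4822 -0.0698  0.1905] w 0.451 F [ 0.6  0.5 -0.8]
tool-frame d mm [ 17.  -42.7  17.6] rot deg [10.3  3.   2.3] min rows 1.5
TOTAL xyz norm [ 0.034  -0.0855  0.0352] dr norm [0.0575 0.0167 0.0127]
[0.0049, -0.0122, 0.005] [0.0082, 0.0024, 0.0018]
[0.0048, -0.0121, 0.0054] [0.0082, 0.0024, 0.0018]
[0.0046, -0.012, 0.0057] [0.0082, 0.0024, 0.0018]
[0.0045, -0.0119, 0.0061] [0.0082, 0.0024, 0.0018]
[0.0044, -0.0117, 0.0064] [0.0082, 0.0024, 0.0018]
[0.0043, -0.0116, 0.0067] [0.0082, 0.0024, 0.0018]
[0.0042, -0.0114, 0.0071] [0.0082, 0.0024, 0.0018]
[-0.39 -0.33  2.33  0.39  0.8   0.58]
```

>>> carry_out([
  {"xyz": [0.005,-0.012,0.005],"dr": [0.008,0.0025,0.002],"gripper": 0.55},
  {"xyz": [0.005,-0.012,0.0055],"dr": [0.008,0.0025,0.002],"gripper": 0.55},
  {"xyz": [0.005,-0.012,0.0055],"dr": [0.008,0.0025,0.002],"gripper": 0.55},
  {"xyz": [0.0045,-0.012,0.006],"dr": [0.008,0.0025,0.002],"gripper": 0.55},
  {"xyz": [0.0045,-0.012,0.0065],"dr": [0.008,0.0025,0.002],"gripper": 0.55},
  {"xyz": [0.004,-0.0115,0.0065],"dr": [0.008,0.0025,0.002],"gripper": 0.55},
  {"xyz": [0.004,-0.0115,0.007],"dr": [0.008,0.0025,0.002],"gripper": 0.55},
  {"xyz": [0,0,0],"dr": [0,0,0],"gripper": 0.55},
])

```text
t: 9.27
eef_pos: [0.4533, -0.028, 0.1626]
eef_rot: [2.645, 0.227, -1.511]
wrist_force: [-0.8, -0.1, -1.1]
width: 0.453
```

```bash
python3 pc.py .06 8; python3 - <<'E'
from h import *
z=snap("wrist","w5")
c=cv2.resize(z['p'][50:400,120:520],None,fx=1.7,fy=1.7,interpolation=cv2.INTER_CUBIC);c=cv2.convertScaleAbs(c,alpha=1.4)
fdraw(c,z,carT(*CAR),car_segs(),(0,255,0),1.7,120,50);cv2.imwrite("pics/w5o.png",c)
z=snap("side","s5");c=z['p'].copy();c=cv2.resize(c[130:300,250:450],None,fx=3,fy=3,interpolation=cv2.INTER_CUBIC);cv2.imwrite("pics/s5o.png",c)
E
```

```text
t 9.27 pos [ 0.4533 -0.028   0.1626] w 0.453 F [-0.8 -0.1 -1.1]
tool-frame d mm [66.7  6.4 -5.7] rot deg [-0.4 -0.5 -0.3] min rows 1.6
TOTAL xyz norm [ 0.1334  0.0128 -0.0115] dr norm [-0.0019 -0.0029 -0.0017]
[0.0167, 0.0016, -0.0014] [-0.0002, -0.0004, -0.0002]
[0.0167, 0.0016, -0.0015] [-0.0002, -0.0004, -0.0002]
[0.0167, 0.0016, -0.0015] [-0.0002, -0.0004, -0.0002]
[0.0167, 0.0016, -0.0015] [-0.0002, -0.0004, -0.0002]
[0.0167, 0.0016, -0.0015] [-0.0002, -0.0004, -0.0002]
[0.0167, 0.0017, -0.0015] [-0.0002, -0.0004, -0.0002]
[0.0167, 0.0017, -0.0015] [-0.0002, -0.0004, -0.0002]
[0.0167, 0.0017, -0.0016] [-0.0002, -0.0004, -0.0002]
[-0.29 -0.45  2.48  0.38  0.66  0.86]
```

View pics/w5o.png

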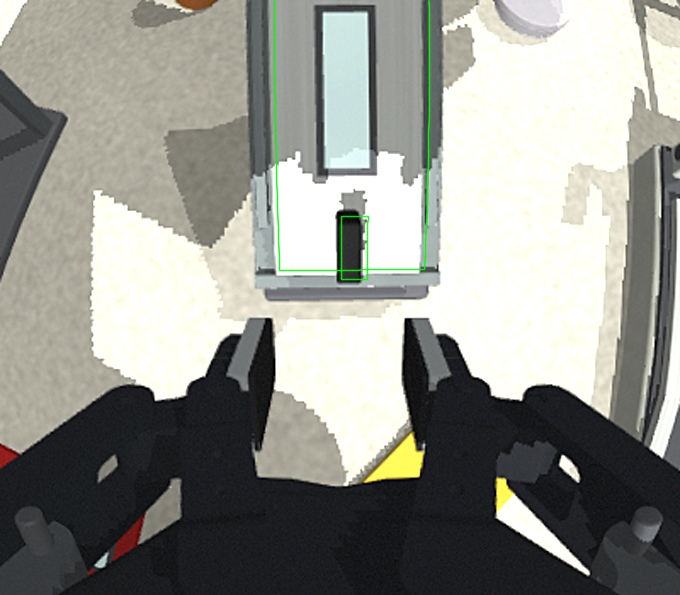

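View pics/s5o.png

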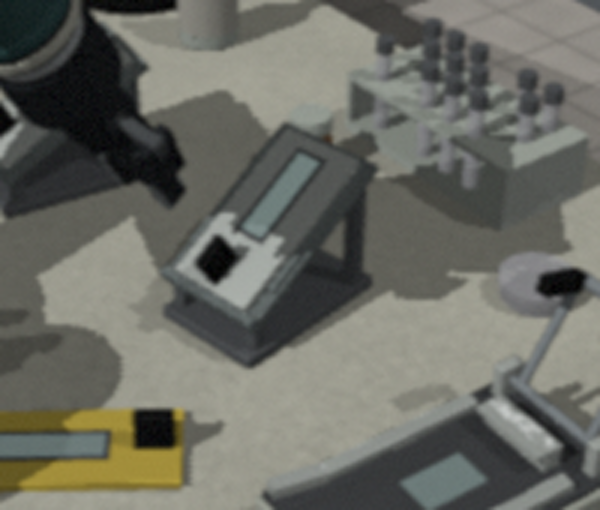

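>>> carry_out([
  {"xyz": [0.017,0.001,-0.0015],"dr": [0,0,0],"gripper": 0.55},
  {"xyz": [0.017,0.001,-0.0015],"dr": [0,-0.0005,0],"gripper": 0.55},
  {"xyz": [0.017,0.001,-0.0015],"dr": [0,-0.0005,0],"gripper": 0.55},
  {"xyz": [0.017,0.001,-0.0015],"dr": [0,-0.0005,0],"gripper": 0.55},
  {"xyz": [0.017,0.001,-0.0015],"dr": [0,-0.0005,0],"gripper": 0.55},
  {"xyz": [0.017,0.001,-0.0015],"dr": [0,-0.0005,0],"gripper": 0.55},
  {"xyz": [0.017,0.001,-0.0015],"dr": [0,-0.0005,0],"gripper": 0.55},
  {"xyz": [0.01,0,0],"dr": [0,0,0],"gripper": 0.55},
])

```text
t: 10.03
eef_pos: [0.5012, -0.0302, 0.1105]
eef_rot: [2.639, 0.219, -1.51]
wrist_force: [0.2, 0.2, 0.4]
width: 0.453
```

```bash
sed -i 's/^CAR=.*/CAR=(.569,-.0119,.18,.0836)/' h.py; python3 pc.py .011 8; python3 - <<'E'
from h import *
z=snap("wrist","w6")
c=cv2.resize(z['p'][50:400,120:520],None,fx=1.7,fy=1.7,interpolation=cv2.INTER_CUBIC);c=cv2.convertScaleAbs(c,alpha=1.4)
fdraw(c,z,carT(*CAR),car_segs(),(0,255,0),1.7,120,50);cv2.imwrite("pics/w6o.png",c)
z=snap("side","s6");c=z['p'].copy();c=cv2.resize(c[150:280,250:400],None,fx=4,fy=4,interpolation=cv2.INTER_CUBIC);cv2.imwrite("pics/s6o.png",c)
E
```

```text
t 10.03 pos [ 0.5012 -0.0302  0.1105] w 0.453 F [0.2 0.2 0.4]
tool-frame d mm [47.1 -6.5  8.2] rot deg [-0.2 -0.4 -0.7] min rows 1.2
TOTAL xyz norm [ 0.0943 -0.0129  0.0164] dr norm [-0.001  -0.0022 -0.004 ]
[0.0118, -0.0016, 0.002] [-0.0001, -0.0003, -0.0005]
[0.0118, -0.0016, 0.002] [-0.0001, -0.0003, -0.0005]
[0.0118, -0.0016, 0.002] [-0.0001, -0.0003, -0.0005]
[0.0118, -0.0016, 0.002] [-0.0001, -0.0003, -0.0005]
[0.0118, -0.0015, 0.002] [-0.0001, -0.0003, -0.0005]
[0.0118, -0.0015, 0.002] [-0.0001, -0.0003, -0.0005]
[0.0118, -0.0015, 0.002] [-0.0001, -0.0003, -0.0005]
[0.0118, -0.0015, 0.002] [-0.0001, -0.0003, -0.0005]
[-0.25 -0.24  2.45  0.45  0.48  0.8 ]
```

View pics/w6o.png

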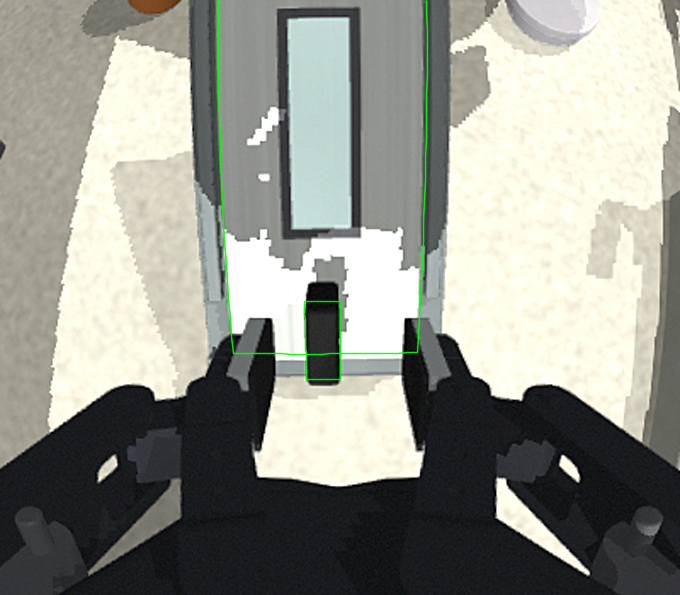

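View pics/s6o.png

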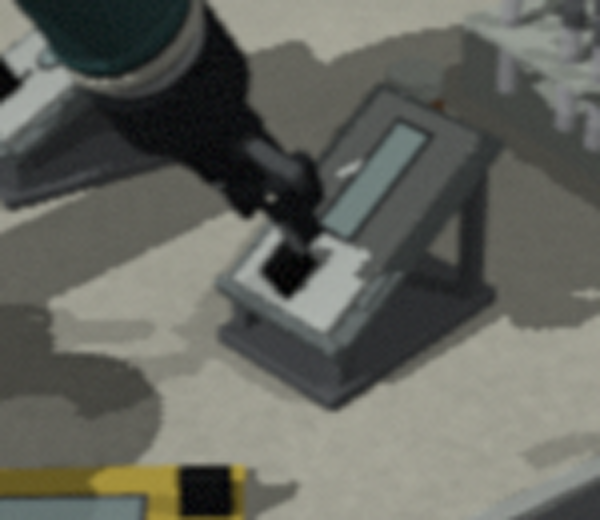

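>>> carry_out([
  {"xyz": [0,-0.006,0.008],"dr": [0,0,-0.001],"gripper": 0.55},
  {"xyz": [0.01,-0.006,0.007],"dr": [0,-0.001,-0.001],"gripper": 0.55},
  {"xyz": [0.02,-0.001,0.0015],"dr": [0,-0.001,-0.001],"gripper": 0.55},
  {"xyz": [0.02,0,0],"dr": [0,0,-0.001],"gripper": 0.55},
  {"xyz": [0.02,0,0],"dr": [0,0,0],"gripper": 0.55},
  {"xyz": [0.015,0,0],"dr": [0,0,0],"gripper": 0.55},
  {"xyz": [0.006,0,0],"dr": [0,0,0],"gripper": 0.55},
  {"xyz": [0,0,0],"dr": [0,0,0],"gripper": 0.55},
])

```text
t: 10.8
eef_pos: [0.5148, -0.0202, 0.0651]
eef_rot: [2.638, 0.237, -1.521]
wrist_force: [-0.4, 0.0, -1.0]
width: 0.449
```

```bash
python3 pc.py .010 2; python3 - <<'E'
from h import *
z=snap("wrist","w7")
c=cv2.resize(z['p'][50:400,120:520],None,fx=1.7,fy=1.7,interpolation=cv2.INTER_CUBIC);c=cv2.convertScaleAbs(c,alpha=1.4)
fdraw(c,z,carT(*CAR),car_segs(),(0,255,0),1.7,120,50);cv2.imwrite("pics/w7o.png",c)
z=snap("side","s7");c=z['p'].copy();c=cv2.resize(c[150:280,250:400],None,fx=4,fy=4,interpolation=cv2.INTER_CUBIC);cv2.imwrite("pics/s7o.png",c)
E
```

```text
t 10.80 pos [ 0.5148 -0.0202  0.0651] w 0.449 F [-0.4  0.  -1. ]
tool-frame d mm [ 1.4  1.6 -1.8] rot deg [-0.2 -0.1  0. ] min rows 0.1
TOTAL xyz norm [ 0.0027  0.0031 -0.0035] dr norm [-0.001  -0.0004  0.0002]
[0.0014, 0.0016, -0.0018] [-0.0005, -0.0002, 0.0001]
[0.0014, 0.0016, -0.0017] [-0.0005, -0.0002, 0.0001]
[-0.22 -0.12  2.46  0.58  0.37  0.68]
```

View pics/w7o.png

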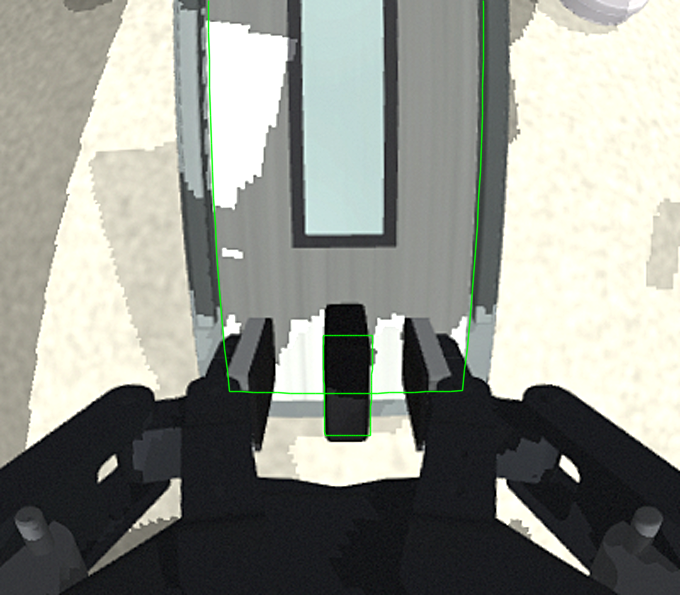

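View pics/s7o.png

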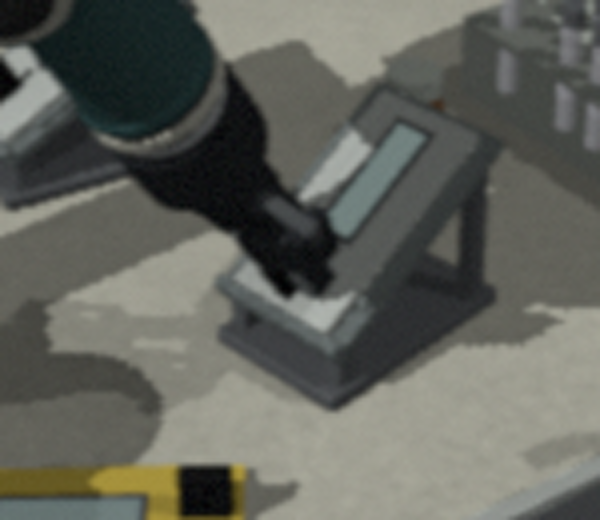

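The rib (~347,375) sits between the fingers and the overlay matches. I'll close now.

>>> carry_out([
  {"xyz": [0.0025,0.003,-0.003],"dr": [0,0,0],"gripper": 0.55},
  {"xyz": [0,0,0],"dr": [0,0,0],"gripper": 1},
  {"xyz": [0,0,0],"dr": [0,0,0],"gripper": 1},
  {"xyz": [0,0,0],"dr": [0,0,0],"gripper": 1},
  {"xyz": [0,0,0],"dr": [0,0,0],"gripper": 1},
  {"xyz": [0,0,0],"dr": [0,0,0],"gripper": 1},
  {"xyz": [0,0,0],"dr": [0,0,0],"gripper": 1},
  {"xyz": [0,0,0],"dr": [0,0,0],"gripper": 1},
], squeeze=60)

```text
t: 11.57
eef_pos: [0.5179, -0.0219, 0.0675]
eef_rot: [2.64, 0.236, -1.515]
wrist_force: [1.3, -0.2, -1.5]
width: 0.128
```

```bash
python3 pc.py .09 2
```

```text
t 11.57 pos [ 0.5179 -0.0219  0.0675] w 0.128 F [ 1.3 -0.2 -1.5]
tool-frame d mm [-77.9  -0.6   1.5] rot deg [-0.1 -0.3 -0. ] min rows 1.9
TOTAL xyz norm [-0.1559 -0.0012  0.0029] dr norm [-0.0006 -0.0016 -0.0002]
[-0.0779, -0.0006, 0.0015] [-0.0003, -0.0008, -0.0001]
[-0.0779, -0.0006, 0.0017] [-0.0003, -0.0008, -0.0001]
[-0.22 -0.12  2.45  0.58  0.37  0.67]
```

>>> carry_out([
  {"xyz": [-0.008,0,0],"dr": [0,0,0],"gripper": 1},
  {"xyz": [-0.01,0,0],"dr": [0,0,0],"gripper": 1},
  {"xyz": [-0.02,0,0],"dr": [0,0,0],"gripper": 1},
  {"xyz": [-0.03,0,0],"dr": [0,0,0],"gripper": 1},
  {"xyz": [-0.03,0,0],"dr": [0,0,0],"gripper": 1},
  {"xyz": [-0.03,0,0],"dr": [0,0,0],"gripper": 1},
  {"xyz": [-0.03,0,0],"dr": [0,0,0],"gripper": 1},
  {"xyz": [-0.02,0,0],"dr": [0,0,0],"gripper": 1},
], squeeze=80)

```text
t: 12.23
eef_pos: [0.4656, -0.029, 0.1425]
eef_rot: [2.63, 0.24, -1.536]
wrist_force: [0.8, 0.6, -1.1]
width: 0.124
```

```bash
python3 - <<'E'
from h import *
o=monitor.get_obs();print(o['eef_pos'],o['wrist_force'],o['width'],o['torque'],o['joint_positions'].round(2))
z=snap("wrist","w8");c=cv2.convertScaleAbs(z['p'],alpha=1.4);cv2.imwrite("pics/w8o.png",c)
z=snap("side","s8");c=z['p'].copy();c=cv2.resize(c[130:330,210:480],None,fx=2.9,fy=2.9,interpolation=cv2.INTER_CUBIC);cv2.imwrite("pics/s8o.png",c)
E
```

```text
[ 0.46556139 -0.02897949  0.14248499] [ 0.84381815  0.61499555 -1.14766037] 0.12357135403248319 [-0.13220859  0.41134417 -0.01129595] [-0.28 -0.38  2.47  0.39  0.62  0.84]
```

View pics/w8o.png

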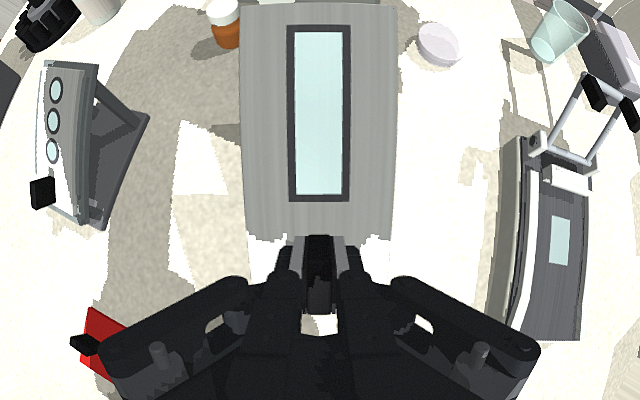

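View pics/s8o.png

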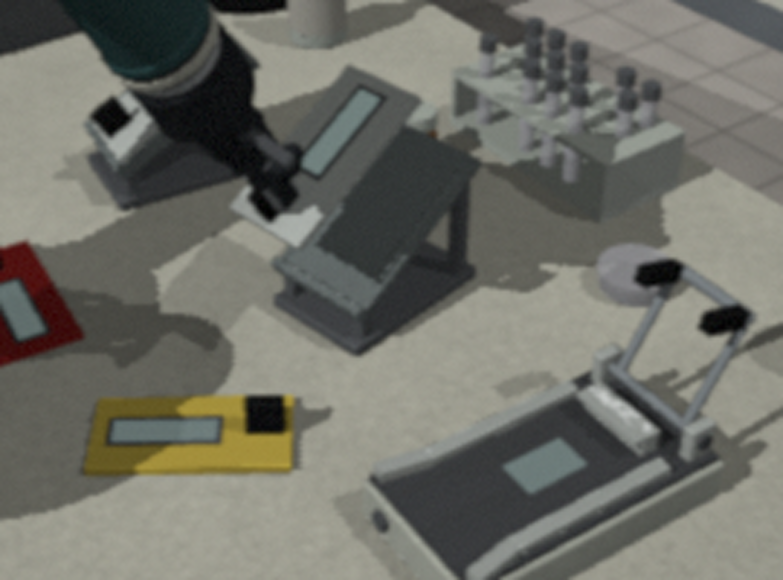

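```bash
cat >> h.py <<'E'
def fcloud(z):
    v,u=np.mgrid[:400,:640].astype(float);f=200/np.tan(np.radians(float(z['vfov']))/2)
    x=u-float(z['cx']);y=v-float(z['cy']);r=np.hypot(x,y)+1e-9;th=r/f;d=z['d'].astype(float)
    t=np.tan(th)*d;P=np.stack([t*x/r,-t*y/r,-d],-1);T=z['world_from_camera'];return P@T[:3,:3].T+T[:3,3]
E
cat > hand.py <<'E'
from h import *
o=monitor.get_obs();Rc=R.from_rotvec(o['eef_rot']).as_matrix()
z=snap("wrist","hand");C=(fcloud(z)-o['eef_pos'])@Rc
q=np.concatenate([C[40:220,255:280].reshape(-1,3),C[40:220,360:385].reshape(-1,3)])
q=q[np.isfinite(q).all(1)]
for _ in range(4):
    c=np.median(q,0);n=np.linalg.svd(q-q.mean(0))[2][2];e=(q-q.mean(0))@n;q=q[abs(e)<max(.003,2*e.std())]
n*=-np.sign(n[0]);c=q.mean(0);print("plane tool c",c.round(4),"n",n.round(4),"tilt deg about y,z",np.degrees([np.arcsin(n[2]),np.arcsin(n[1])]).round(2),len(q),e.std())
# plate x at TCP axis (y=z=0)
print("plane at tool axis x=%.4f"%((c@n)/n[0]))
f=200/np.tan(np.radians(float(z['vfov']))/2);T=z['world_from_camera']
def hit(u,v):
    x=u-float(z['cx']);y=v-float(z['cy']);r=np.hypot(x,y);th=r/f
    d=Rc.T@(T[:3,:3]@np.array([np.sin(th)*x/r,-np.sin(th)*y/r,-np.cos(th)]));oo=Rc.T@(T[:3,3]-o['eef_pos'])
    return oo+d*((c-oo)@n)/(d@n)
import sys
P=[hit(*map(float,a.split(','))) for a in sys.argv[1:]]
print(np.round(P,4))
if len(P)==4:
    top=(P[0]+P[1])/2;bot=(P[2]+P[3])/2;print("len",np.linalg.norm(top-bot),"wid",np.linalg.norm(P[1]-P[0]),"axis",np.round(top-bot,4),"yaw deg",np.degrees(np.arctan2((top-bot)[1],-(top-bot)[2])), "centre",np.round((top+bot)/2,4))
E
python3 hand.py 288,24 350,24 351,201 288,201
python3 -c "
import cv2;p=cv2.imread('pics/hand.png');c=cv2.resize(cv2.convertScaleAbs(p[0:250,230:410],alpha=1.4),None,fx=3,fy=2.4*1.25);cv2.imwrite('pics/hc.png',c[:600*10]) ;print(c.shape)"
```

```text
plane tool c [ 0.0043 -0.0004 -0.0619] n [-1.      0.0025 -0.0054] tilt deg about y,z [-0.31  0.15] 8965 0.0006513720772407565
plane at tool axis x=0.0040
[[ 0.0045 -0.0151 -0.1131]
 [ 0.0046  0.0139 -0.1131]
 [ 0.0042  0.0153 -0.0269]
 [ 0.0041 -0.0159 -0.0269]]
len 0.08624119064297706 wid 0.029004267947844626 axis [ 0.0005 -0.0003 -0.0862] yaw deg -0.2018472121625131 centre [ 0.0044 -0.0005 -0.07  ]
(750, 540, 3)
```

```bash
python3 - <<'E'
import cv2
p=cv2.imread('pics/hand.png');c=cv2.resize(cv2.convertScaleAbs(p[0:60,230:410],alpha=1.4),None,fx=4.4,fy=4.4);cv2.imwrite('pics/hc.png',c)
E
python3 hand.py 242,4 396,4 393,235 246,235
```

```text
plane tool c [ 0.0043 -0.0003 -0.062 ] n [-1.      0.0025 -0.0059] tilt deg about y,z [-0.34  0.14] 8963 0.0006392421596132665
plane at tool axis x=0.0039
[[ 0.0046 -0.0376 -0.1253]
 [ 0.0048  0.0364 -0.1254]
 [ 0.0041  0.0381 -0.0083]
 [ 0.0039 -0.0386 -0.0084]]
len 0.11698635314868923 wid 0.07392650484175987 axis [ 0.0007 -0.0004 -0.117 ] yaw deg -0.17301994691539013 centre [ 0.0043 -0.0004 -0.0668]
```

View pics/hc.png

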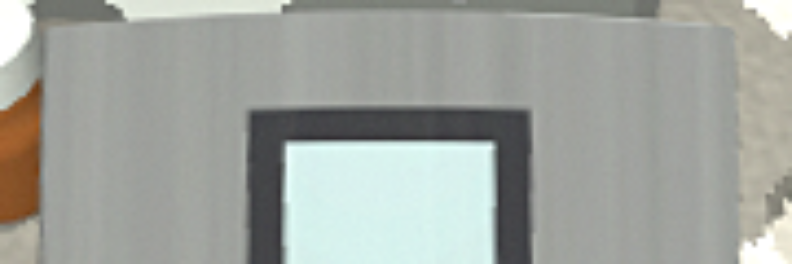

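```bash
python3 - <<'E'
from h import *
rows(sp(-.175,0,.17),down(STAGE[2]-np.pi/2),16,16)
E
```

```text
t 12.43 pos [ 0.4664 -0.0289  0.1417] w 0.121 F [-0.7 -0.5 -1.5]
tool-frame d mm [-106.4  217.1  128.3] rot deg [ 11.9 -29.4   3.4] min rows 6.6
TOTAL xyz norm [-0.2127  0.4342  0.2566] dr norm [ 0.0662 -0.1631  0.0191]
[-0.0133, 0.0271, 0.016] [0.0041, -0.0102, 0.0012]
[-0.0127, 0.0274, 0.0161] [0.0041, -0.0102, 0.0012]
[-0.0121, 0.0276, 0.0161] [0.0041, -0.0102, 0.0012]
[-0.0114, 0.0279, 0.0162] [0.0041, -0.0102, 0.0012]
[-0.0108, 0.0282, 0.0161] [0.0041, -0.0102, 0.0012]
[-0.0102, 0.0284, 0.0161] [0.0041, -0.0102, 0.0012]
[-0.0096, 0.0286, 0.0161] [0.0041, -0.0102, 0.0012]
[-0.009, 0.0289, 0.016] [0.0041, -0.0102, 0.0012]
[-0.0083, 0.0291, 0.0159] [0.0041, -0.0102, 0.0012]
[-0.0077, 0.0294, 0.0158] [0.0041, -0.0102, 0.0012]
[-0.0071, 0.0296, 0.0156] [0.0041, -0.0102, 0.0012]
[-0.0065, 0.0298, 0.0154] [0.0041, -0.0102, 0.0012]
[-0.0059, 0.03, 0.0153] [0.0041, -0.0102, 0.0012]
[-0.0053, 0.0303, 0.015] [0.0041, -0.0102, 0.0012]
[-0.0047, 0.0305, 0.0148] [0.0041, -0.0102, 0.0012]
[-0.0041, 0.0307, 0.0146] [0.0041, -0.0102, 0.0012]
```

>>> carry_out([
  {"xyz": [-0.04,0.01,0.01],"dr": [0,0,0],"gripper": 1},
  {"xyz": [-0.04,0.027,0.01],"dr": [0,0,0],"gripper": 1},
  {"xyz": [-0.03,0.028,0.01],"dr": [0.002,-0.004,0.001],"gripper": 1},
  {"xyz": [-0.011,0.028,0.016],"dr": [0.004,-0.01,0.001],"gripper": 1},
  {"xyz": [-0.01,0.028,0.016],"dr": [0.004,-0.01,0.001],"gripper": 1},
  {"xyz": [-0.01,0.0285,0.016],"dr": [0.004,-0.01,0.001],"gripper": 1},
  {"xyz": [-0.009,0.0285,0.016],"dr": [0.004,-0.01,0.001],"gripper": 1},
  {"xyz": [-0.009,0.029,0.016],"dr": [0.004,-0.01,0.001],"gripper": 1},
])

```text
t: 13.1
eef_pos: [0.389, -0.1449, 0.1766]
eef_rot: [2.507, 0.164, -1.813]
wrist_force: [-0.4, 0.0, -1.8]
width: 0.123
```

```bash
python3 - <<'E'
from h import *
rows(sp(-.175,0,.14),down(STAGE[2]-np.pi/2),11,11)
E
```

```text
t 13.10 pos [ 0.389  -0.1449  0.1766] w 0.123 F [-0.4  0.  -1.8]
tool-frame d mm [ 13.  122.1  66.7] rot deg [  8.1 -18.2   2.9] min rows 3.4
TOTAL xyz norm [0.0261 0.2443 0.1334] dr norm [ 0.0448 -0.101   0.016 ]
[0.0024, 0.0222, 0.0121] [0.0041, -0.0092, 0.0015]
[0.0028, 0.0223, 0.0118] [0.0041, -0.0092, 0.0015]
[0.0033, 0.0225, 0.0114] [0.0041, -0.0092, 0.0015]
[0.0037, 0.0226, 0.011] [0.0041, -0.0092, 0.0015]
[0.0041, 0.0227, 0.0106] [0.0041, -0.0092, 0.0015]
[0.0045, 0.0228, 0.0102] [0.0041, -0.0092, 0.0015]
[0.0049, 0.0229, 0.0098] [0.0041, -0.0092, 0.0015]
[0.0053, 0.023, 0.0093] [0.0041, -0.0092, 0.0015]
[0.0056, 0.0231, 0.0089] [0.0041, -0.0092, 0.0015]
[0.006, 0.0232, 0.0084] [0.0041, -0.0092, 0.0015]
[0.0063, 0.0233, 0.0079] [0.0041, -0.0092, 0.0015]
```

>>> carry_out([
  {"xyz": [0.0033,0.0305,0.0165],"dr": [0.0056,-0.0126,0.002],"gripper": 1},
  {"xyz": [0.004,0.0305,0.016],"dr": [0.0056,-0.0126,0.002],"gripper": 1},
  {"xyz": [0.005,0.031,0.0155],"dr": [0.0056,-0.0126,0.002],"gripper": 1},
  {"xyz": [0.0055,0.031,0.0145],"dr": [0.0056,-0.0126,0.002],"gripper": 1},
  {"xyz": [0.006,0.0315,0.014],"dr": [0.0056,-0.0126,0.002],"gripper": 1},
  {"xyz": [0.007,0.0315,0.013],"dr": [0.0056,-0.0126,0.002],"gripper": 1},
  {"xyz": [0.008,0.032,0.012],"dr": [0.0056,-0.0126,0.002],"gripper": 1},
  {"xyz": [0.0085,0.032,0.011],"dr": [0.0056,-0.0126,0.002],"gripper": 1},
])

```text
t: 13.77
eef_pos: [0.3389, -0.2764, 0.1308]
eef_rot: [-2.171, 0.041, 2.223]
wrist_force: [0.7, -0.3, -1.0]
width: 0.124
```

```bash
python3 - <<'E'
from h import *
snap("wrist","tmp")
plan(sp(-.175,0,.07),down(STAGE[2]-np.pi/2),8)
z=snap("wrist","w9");c=cv2.convertScaleAbs(z['p'],alpha=1.4);fdraw(c,z,frame(*STAGE),stage_segs(),(0,255,0));cv2.imwrite("pics/w9o.png",c)
z=snap("side","s9");c=z['p'].copy();draw(c,z,frame(*STAGE),stage_segs(),1,0,0,(0,255,0));c=cv2.resize(c[170:370,270:510],None,fx=3,fy=3,interpolation=cv2.INTER_CUBIC);cv2.imwrite("pics/s9o.png",c)
E
```

```text
t 13.82 pos [ 0.3388 -0.2786  0.1299] w 0.123 F [ 1.1 -2.8 -2.8]
tool-frame d mm [59.8 -6.8 -6.1] rot deg [-0.5  1.5  0.2] min rows 1.5
TOTAL xyz norm [ 0.1196 -0.0135 -0.0122] dr norm [-0.0028  0.0083  0.001 ]
/8 [0.0149, -0.0017, -0.0015] [-0.0004, 0.001, 0.0001]
```

View pics/w9o.png

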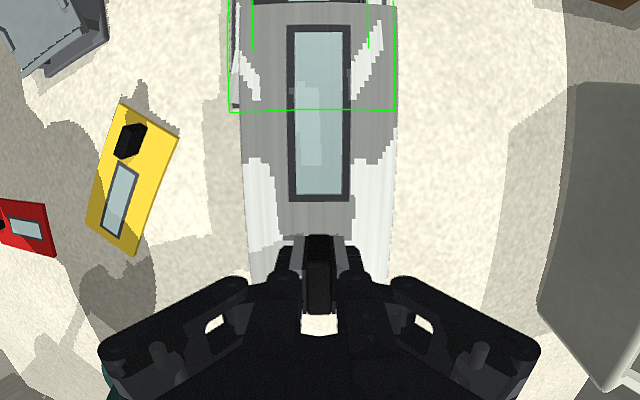

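View pics/s9o.png

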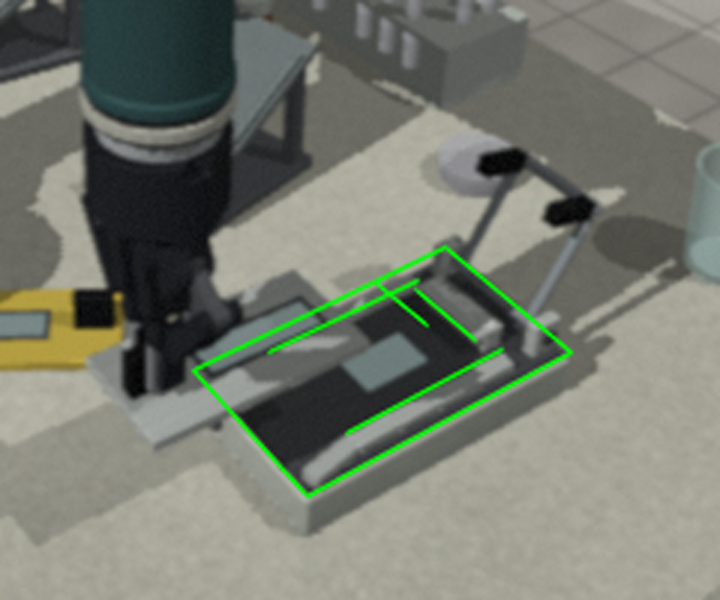

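```bash
python3 - <<'E'
from h import *
rows(sp(-.195,0,.078),down(STAGE[2]-np.pi/2),8)
z=snap("top","t9");c=z['p'].copy();draw(c,z,frame(*STAGE),stage_segs(),1,0,0,(0,255,0));c=cv2.resize(c[140:320,370:560],None,fx=3.3,fy=3.3,interpolation=cv2.INTER_CUBIC);cv2.imwrite("pics/t9o.png",c)
E
```

```text
t 13.92 pos [ 0.3392 -0.2758  0.1306] w 0.122 F [-0.1  0.1 -2.6]
tool-frame d mm [53.  -3.6 14.6] rot deg [-0.4  1.3  0.4] min rows 1.3
TOTAL xyz norm [ 0.106  -0.0071  0.0293] dr norm [-0.0024  0.0071  0.0021]
[0.0133, -0.0009, 0.0037] [-0.0003, 0.0009, 0.0003]
[0.0132, -0.0009, 0.0037] [-0.0003, 0.0009, 0.0003]
[0.0132, -0.0009, 0.0037] [-0.0003, 0.0009, 0.0003]
[0.0132, -0.0009, 0.0038] [-0.0003, 0.0009, 0.0003]
[0.0132, -0.0009, 0.0038] [-0.0003, 0.0009, 0.0003]
[0.0132, -0.001, 0.0038] [-0.0003, 0.0009, 0.0003]
[0.0132, -0.001, 0.0039] [-0.0003, 0.0009, 0.0003]
[0.0132, -0.001, 0.0039] [-0.0003, 0.0009, 0.0003]
```

View pics/t9o.png

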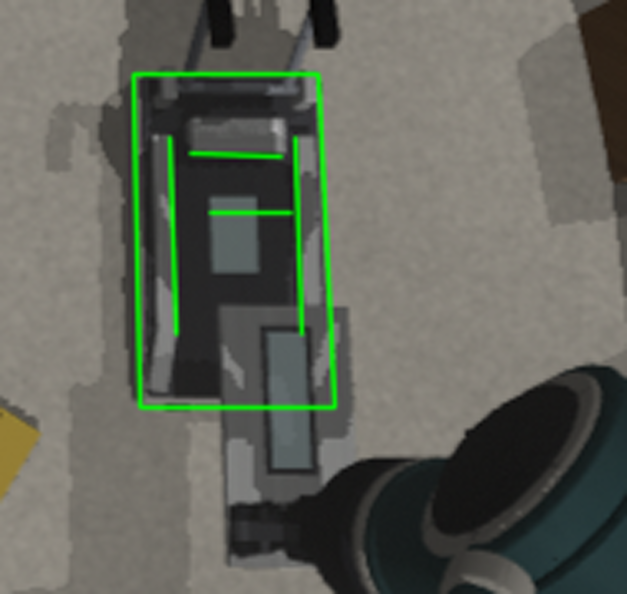

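>>> carry_out([
  {"xyz": [0.013,-0.001,0.006],"dr": [0,0.001,0],"gripper": 1},
  {"xyz": [0.014,-0.001,0.006],"dr": [-0.0005,0.001,0.0005],"gripper": 1},
  {"xyz": [0.016,-0.001,0.006],"dr": [-0.0005,0.001,0.0005],"gripper": 1},
  {"xyz": [0.016,-0.001,0.006],"dr": [-0.0005,0.001,0.0005],"gripper": 1},
  {"xyz": [0.016,-0.001,0.006],"dr": [-0.0005,0.001,0.0005],"gripper": 1},
  {"xyz": [0.016,-0.001,0.003],"dr": [0,0.001,0],"gripper": 1},
  {"xyz": [0.013,-0.001,0],"dr": [0,0.001,0],"gripper": 1},
  {"xyz": [0,0,0],"dr": [0,0,0],"gripper": 1},
])

```text
t: 14.63
eef_pos: [0.3191, -0.2658, 0.0729]
eef_rot: [-2.209, 0.034, 2.199]
wrist_force: [0.2, -0.7, -2.2]
width: 0.122
```

```bash
cat > al.py <<'E'
from h import *
import sys
tag=sys.argv[1]
o=monitor.get_obs();Rc=R.from_rotvec(o['eef_rot']).as_matrix()
T=np.eye(4);T[:3,:3]=np.stack([-Rc[:,2],-Rc[:,1],-Rc[:,0]],1);T[:3,3]=o['eef_pos']+Rc@[.012,-.0004,-.050]
S=np.linalg.inv(frame(*STAGE))@T
print("carrier in stage mm",(S[:3,3]*1000).round(1),"yaw deg",np.degrees(np.arctan2(S[1,0],S[0,0])).round(2),"pitch/roll",np.degrees([S[0,2],S[1,2]]).round(2),"F",o['wrist_force'].round(1),"t",round(float(o['t']),2))
plan(sp(-.195,0,.056),down(STAGE[2]-np.pi/2),8)
z=snap("top",tag+"t");c=cv2.convertScaleAbs(z['p'],alpha=1.5);c=cv2.resize(c[140:320,370:560],None,fx=3.3,fy=3.3,interpolation=cv2.INTER_CUBIC)
draw(c,z,frame(*STAGE),stage_segs(),3.3,370,140,(0,255,0));draw(c,z,T,car_segs(),3.3,370,140,(0,0,255));cv2.imwrite(f"pics/{tag}to.png",c)
z=snap("side",tag+"s");c=cv2.convertScaleAbs(z['p'],alpha=1.5);c=cv2.resize(c[170:370,270:510],None,fx=3,fy=3,interpolation=cv2.INTER_CUBIC)
draw(c,z,frame(*STAGE),stage_segs(),3,270,170,(0,255,0));draw(c,z,T,car_segs(),3,270,170,(0,0,255));cv2.imwrite(f"pics/{tag}so.png",c)
E
python3 al.py a1
```

```text
carrier in stage mm [-149.6    5.8   61.2] yaw deg 0.13 pitch/roll [-0.26 -0.12] F [ 0.2 -0.7 -2.2] t 14.63
t 14.63 pos [ 0.3191 -0.2658  0.0729] w 0.122 F [ 0.2 -0.7 -2.2]
tool-frame d mm [17.   5.3 -4.6] rot deg [ 0.1 -0.3  0.1] min rows 0.4
TOTAL xyz norm [ 0.0339  0.0105 -0.0092] dr norm [ 0.0007 -0.0014  0.0007]
/8 [0.0042, 0.0013, -0.0011] [0.0001, -0.0002, 0.0001]
```

View pics/a1to.png

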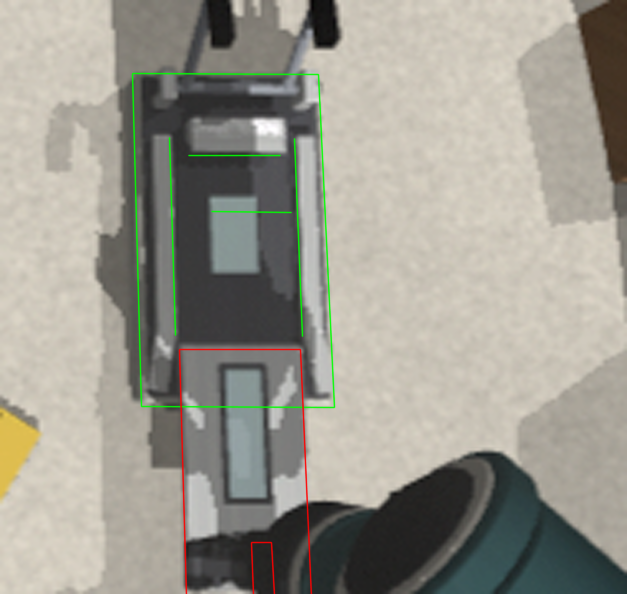

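View pics/a1so.png

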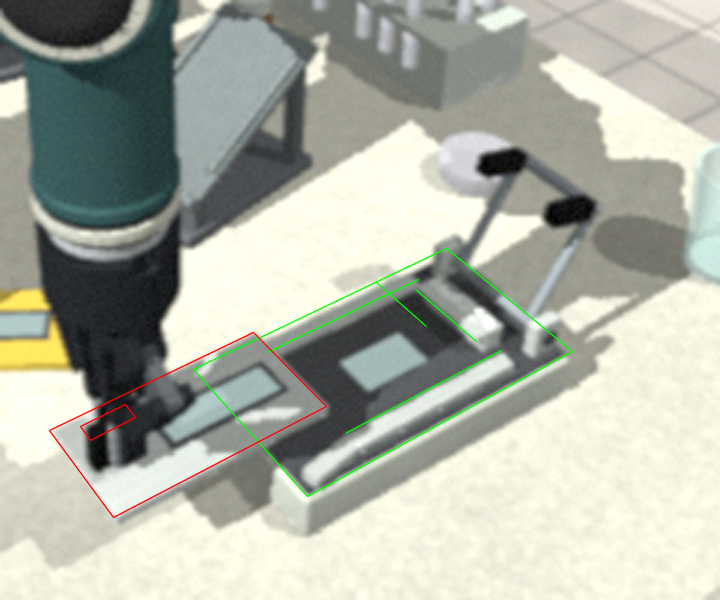

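>>> carry_out([
  {"xyz": [0,0.005,0],"dr": [0,-0.0007,0.0005],"gripper": 1},
  {"xyz": [0,0.005,0],"dr": [0,-0.0007,0],"gripper": 1},
  {"xyz": [0,0.001,0],"dr": [0.0005,0,0],"gripper": 1},
  {"xyz": [0.009,0,0],"dr": [0,0,0],"gripper": 1},
  {"xyz": [0.009,0,0],"dr": [0,0,0],"gripper": 1},
  {"xyz": [0.009,0,0],"dr": [0,0,0],"gripper": 1},
  {"xyz": [0.006,0,0],"dr": [0,0,0],"gripper": 1},
  {"xyz": [0,0,0],"dr": [0,0,0],"gripper": 1},
])

```text
t: 15.4
eef_pos: [0.3229, -0.2756, 0.0587]
eef_rot: [-2.213, 0.044, 2.201]
wrist_force: [-0.6, 0.9, -2.2]
width: 0.123
```

```bash
python3 al.py a2
```

```text
carrier in stage mm [-145.5   -4.    47. ] yaw deg 0.04 pitch/roll [-0.32  0.29] F [-0.6  0.9 -2.2] t 15.4
t 15.40 pos [ 0.3229 -0.2756  0.0587] w 0.123 F [-0.6  0.9 -2.2]
tool-frame d mm [ 2.7 -4.4 -0.6] rot deg [ 0.  -0.3 -0.3] min rows 0.1
TOTAL xyz norm [ 0.0054 -0.0088 -0.0011] dr norm [ 0.0002 -0.0018 -0.0016]
/8 [0.0007, -0.0011, -0.0001] [0.0, -0.0002, -0.0002]
```

View pics/a2to.png

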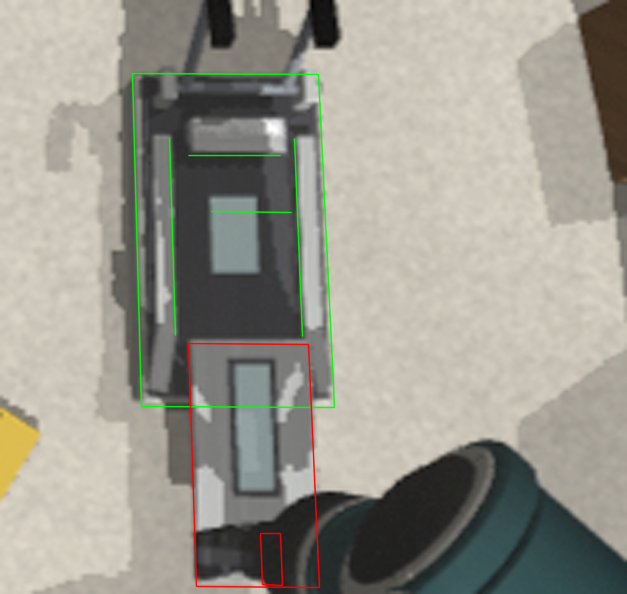

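View pics/a2so.png

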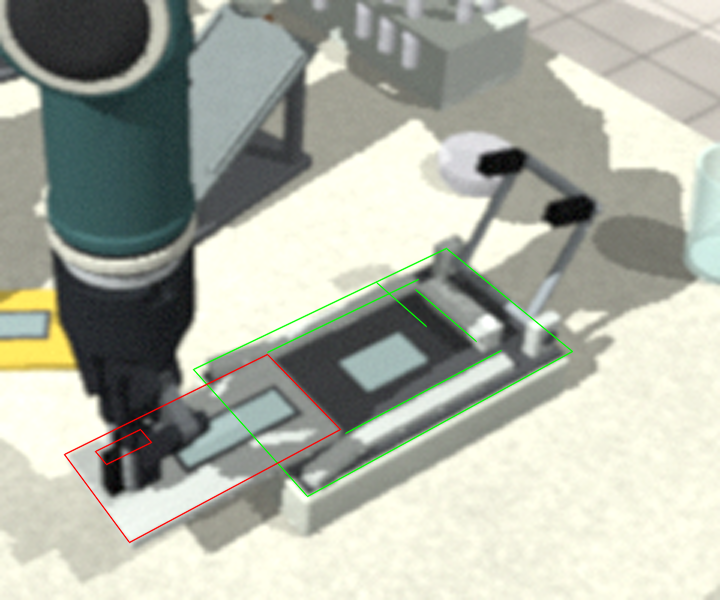

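>>> carry_out([
  {"xyz": [0,-0.004,0],"dr": [0,-0.0005,-0.0005],"gripper": 1},
  {"xyz": [0,-0.003,0],"dr": [0,-0.0005,-0.0005],"gripper": 1},
  {"xyz": [0.003,0,0],"dr": [0,0,0],"gripper": 1},
  {"xyz": [0.003,0,0],"dr": [0,0,0],"gripper": 1},
  {"xyz": [0,0,0],"dr": [0,0,0],"gripper": 1},
  {"xyz": [0,0,0],"dr": [0,0,0],"gripper": 1},
  {"xyz": [0,0,0],"dr": [0,0,0],"gripper": 1},
  {"xyz": [0,0,0],"dr": [0,0,0],"gripper": 1},
])

```text
t: 16.17
eef_pos: [0.3236, -0.2719, 0.0563]
eef_rot: [-2.209, 0.04, 2.202]
wrist_force: [-0.6, 0.2, -0.9]
width: 0.128
```

```bash
python3 al.py a3; python3 - <<'E'
from h import *
for i in range(4):
    o=monitor.get_obs();eyes.read_camera("wrist");print(o['eef_pos'].round(4),o['wrist_force'].round(1))
E
```

```text
carrier in stage mm [-145.    -0.3   44.5] yaw deg 0.07 pitch/roll [-0.19  0.15] F [-0.6  0.2 -0.9] t 16.17
t 16.17 pos [ 0.3236 -0.2719  0.0563] w 0.128 F [-0.6  0.2 -0.9]
tool-frame d mm [ 0.3 -0.7 -0. ] rot deg [ 0.1 -0.2 -0.1] min rows 0.0
TOTAL xyz norm [ 0.0007 -0.0015 -0.    ] dr norm [ 0.0004 -0.001  -0.0008]
/8 [0.0001, -0.0002, -0.0] [0.0, -0.0001, -0.0001]
[ 0.3236 -0.272   0.0564] [ 0.7 -0.4 -1.3]
[ 0.3236 -0.272   0.0564] [ 0.8  0.7 -1.3]
[ 0.3236 -0.2719  0.0564] [-0.2 -0.1 -1.8]
[ 0.3236 -0.2719  0.0564] [ 0.2 -1.2 -1.5]
```

View pics/a3to.png

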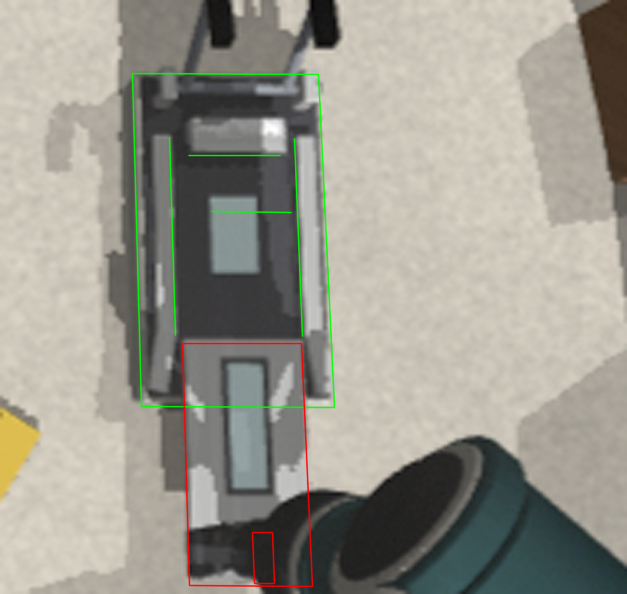

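>>> carry_out([
  {"xyz": [0.003,0,-0.008],"dr": [0,0,0],"gripper": 1},
  {"xyz": [0.002,0,-0.02],"dr": [0,0,0],"gripper": 1},
  {"xyz": [0,0,-0.02],"dr": [0,0,0],"gripper": 1},
  {"xyz": [0,0,-0.02],"dr": [0,0,0],"gripper": 1},
  {"xyz": [0,0,-0.02],"dr": [0,0,0],"gripper": 1},
  {"xyz": [0,0,-0.02],"dr": [0,0,0],"gripper": 1},
  {"xyz": [0,0,-0.015],"dr": [0,0,0],"gripper": 1},
  {"xyz": [0,0,0],"dr": [0,0,0],"gripper": 1},
])

```text
t: 17.13
eef_pos: [0.3935, -0.2746, 0.0539]
eef_rot: [-2.212, 0.041, 2.2]
wrist_force: [0.1, -0.0, -1.6]
width: 0.12
```

```bash
python3 al.py a4
```

```text
carrier in stage mm [-75.   -0.6  42.1] yaw deg 0.06 pitch/roll [-0.3   0.19] F [ 0.1 -0.  -1.6] t 17.13
t 17.13 pos [ 0.3935 -0.2746  0.0539] w 0.12 F [ 0.1 -0.  -1.6]
tool-frame d mm [-2.5 -1.1 70. ] rot deg [ 0.1 -0.3 -0.2] min rows 1.7
TOTAL xyz norm [-0.005  -0.0022  0.1399] dr norm [ 0.0003 -0.0017 -0.0011]
/8 [-0.0006, -0.0003, 0.0175] [0.0, -0.0002, -0.0001]
```

View pics/a4to.png

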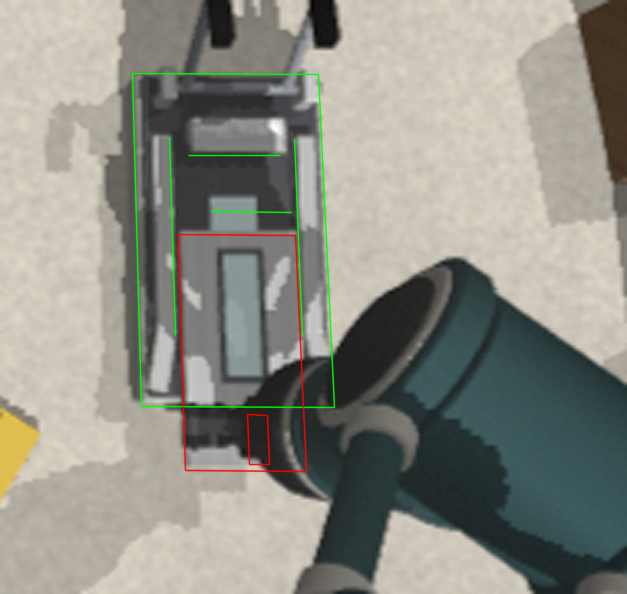

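View pics/a4so.png

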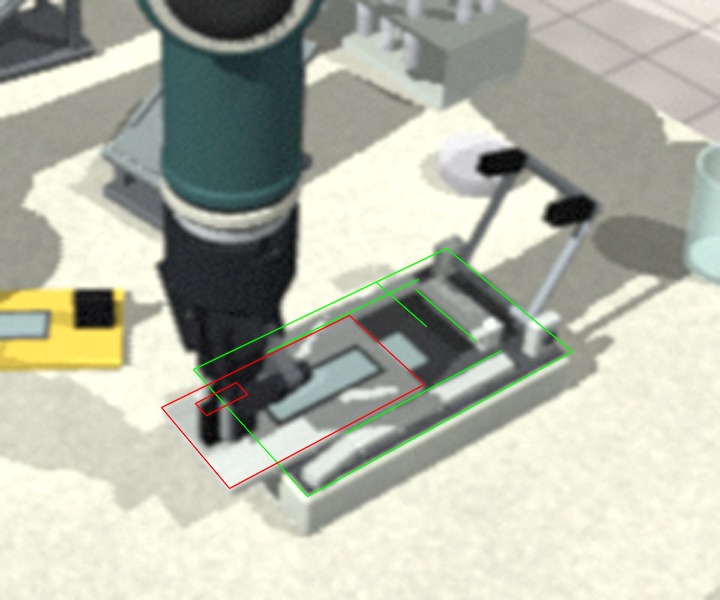

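>>> carry_out([
  {"xyz": [0.002,0,-0.012],"dr": [0,0,0],"gripper": 1},
  {"xyz": [0,0,-0.016],"dr": [0,-0.001,0],"gripper": 1},
  {"xyz": [0,0,-0.016],"dr": [0,0,0],"gripper": 1},
  {"xyz": [0,0,-0.016],"dr": [0,0,0],"gripper": 1},
  {"xyz": [0,0,-0.016],"dr": [0,0,0],"gripper": 1},
  {"xyz": [0,0,-0.012],"dr": [0,0,0],"gripper": 1},
  {"xyz": [0,0,0],"dr": [0,0,0],"gripper": 1},
  {"xyz": [0,0,0],"dr": [0,0,0],"gripper": 1},
])

```text
t: 17.9
eef_pos: [0.4395, -0.2757, 0.0523]
eef_rot: [-2.204, 0.041, 2.206]
wrist_force: [-0.2, -0.2, -1.1]
width: 0.125
```

```bash
python3 al.py a5
```

```text
carrier in stage mm [-29.   -0.1  40.3] yaw deg 0.0 pitch/roll [0.04 0.13] F [-0.2 -0.2 -1.1] t 17.9
t 17.90 pos [ 0.4395 -0.2757  0.0523] w 0.125 F [-0.2 -0.2 -1.1]
tool-frame d mm [ -3.6  -0.5 116. ] rot deg [ 0.   0.  -0.1] min rows 2.8
TOTAL xyz norm [-0.0072 -0.0009  0.232 ] dr norm [ 0.      0.0002 -0.0007]
/8 [-0.0009, -0.0001, 0.029] [0.0, 0.0, -0.0001]
```

View pics/a5to.png

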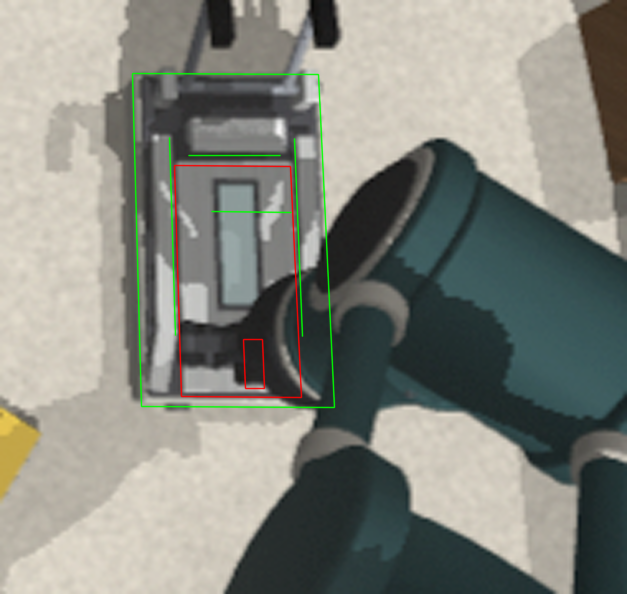

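View pics/a5so.png

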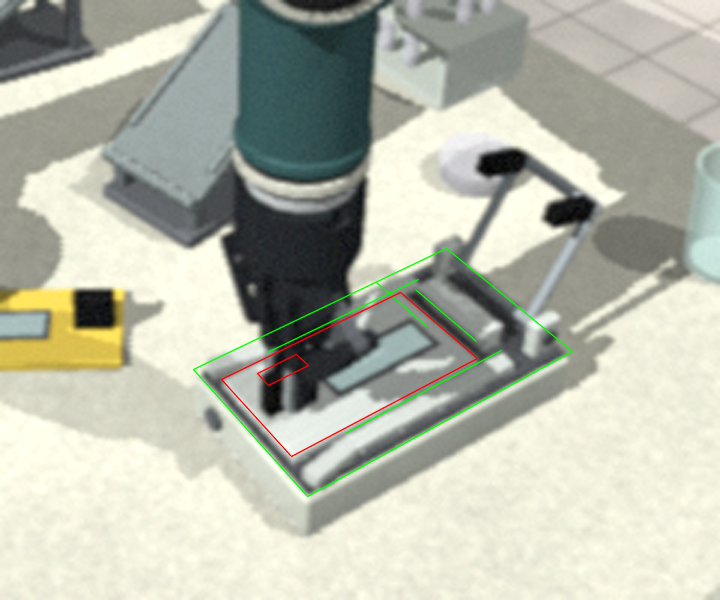

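>>> carry_out([
  {"xyz": [0,0,-0.006],"dr": [0,0,0],"gripper": 1},
  {"xyz": [0,0,-0.006],"dr": [0,0,0],"gripper": 1},
  {"xyz": [0,0,-0.006],"dr": [0,0,0],"gripper": 1},
  {"xyz": [0,0,-0.005],"dr": [0,0,0],"gripper": 1},
  {"xyz": [0,0,-0.004],"dr": [0,0,0],"gripper": 1},
  {"xyz": [0,0,-0.003],"dr": [0,0,0],"gripper": 1},
  {"xyz": [0,0,-0.003],"dr": [0,0,0],"gripper": 1},
  {"xyz": [0,0,0],"dr": [0,0,0],"gripper": 1},
])

```text
t: 18.67
eef_pos: [0.452, -0.2757, 0.052]
eef_rot: [-2.192, 0.04, 2.214]
wrist_force: [-0.6, 0.3, 3.0]
width: 0.123
```

```bash
python3 al.py a6 | head -1
```

```text
carrier in stage mm [-16.7   0.3  39.5] yaw deg -0.08 pitch/roll [0.55 0.02] F [-0.6  0.3  3. ] t 18.67
```

>>> carry_out([
  {"xyz": [0,0,-0.003],"dr": [0,0.002,0],"gripper": 1},
  {"xyz": [0,0,-0.003],"dr": [0,0.001,0],"gripper": 1},
  {"xyz": [0,0,-0.003],"dr": [0,0,0],"gripper": 1},
  {"xyz": [0,0,-0.003],"dr": [0,0,0],"gripper": 1},
  {"xyz": [0,0,-0.004],"dr": [0,0,0],"gripper": 1},
  {"xyz": [0,0,-0.004],"dr": [0,0,0],"gripper": 1},
  {"xyz": [0,0,-0.004],"dr": [0,0,0],"gripper": 1},
  {"xyz": [0,0,-0.004],"dr": [0,0,0],"gripper": 1},
])

```text
t: 19.43
eef_pos: [0.4519, -0.2753, 0.0522]
eef_rot: [-2.171, 0.035, 2.231]
wrist_force: [-10.4, 0.2, 9.1]
width: 0.123
```

```bash
python3 al.py a7 | head -1
```

```text
carrier in stage mm [-17.    0.8  38.9] yaw deg -0.03 pitch/roll [ 1.56 -0.19] F [-10.4   0.2   9.1] t 19.43
```

View pics/a7to.png

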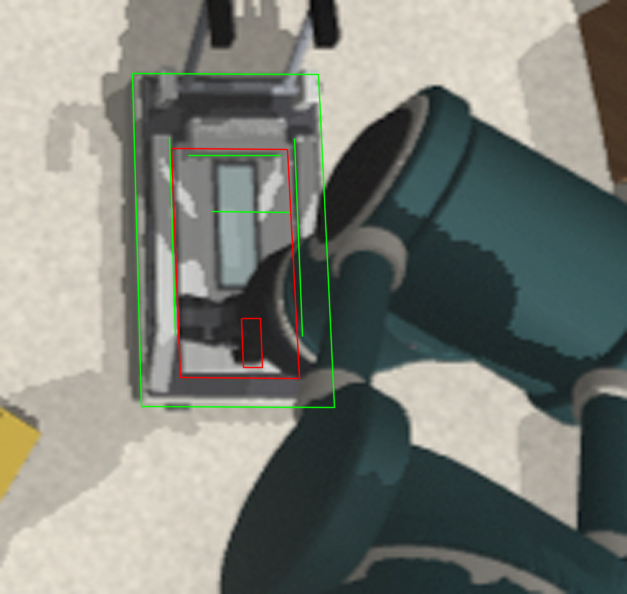

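View pics/a7so.png

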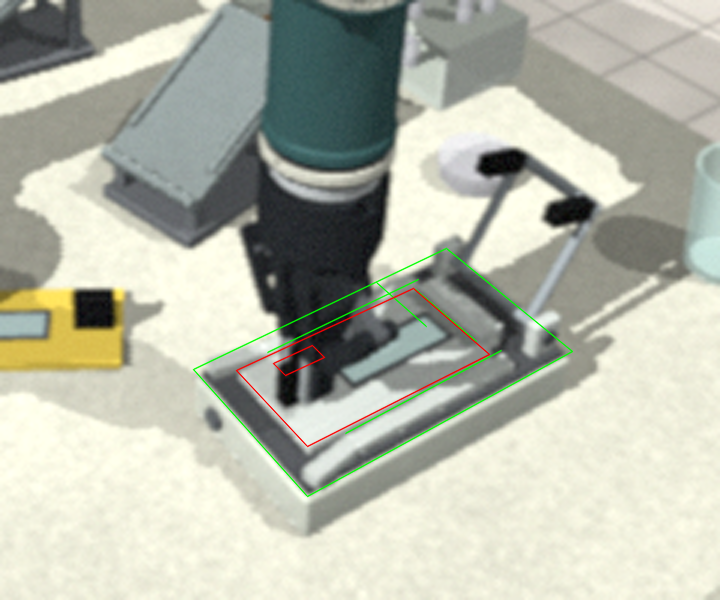

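>>> carry_out([
  {"xyz": [-0.002,0,0.006],"dr": [0,0.003,0],"gripper": 1},
  {"xyz": [-0.001,0,0.004],"dr": [0,0.003,0],"gripper": 1},
  {"xyz": [0,0,0],"dr": [0,0.002,0],"gripper": 1},
  {"xyz": [0,0,0],"dr": [0,0,0],"gripper": 1},
  {"xyz": [0,0,0],"dr": [0,0,0],"gripper": 1},
  {"xyz": [0,0,0],"dr": [0,0,0],"gripper": 1},
  {"xyz": [0,0,0],"dr": [0,0,0],"gripper": 1},
  {"xyz": [0,0,0],"dr": [0,0,0],"gripper": 1},
])

```text
t: 20.2
eef_pos: [0.4475, -0.2746, 0.0528]
eef_rot: [-2.204, 0.035, 2.199]
wrist_force: [0.2, -0.8, -3.0]
width: 0.121
```

```bash
python3 al.py a8 | head -1; python3 hand.py; python3 - <<'E'
from h import *
z=np.load("pics/hand.npz");c=cv2.convertScaleAbs(z['p'],alpha=1.4);cv2.imwrite("pics/w10.png",cv2.resize(c[0:240,180:460],None,fx=2.8,fy=2.5))
E
```

```text
carrier in stage mm [-21.1   1.4  40.9] yaw deg -0.03 pitch/roll [-0.13 -0.22] F [ 0.2 -0.8 -3. ] t 20.2
plane tool c [ 0.0032 -0.0005 -0.0621] n [-1.     -0.001   0.0067] tilt deg about y,z [ 0.38 -0.06] 8964 0.0006409343474425848
plane at tool axis x=0.0036
[]
```

View pics/w10.png

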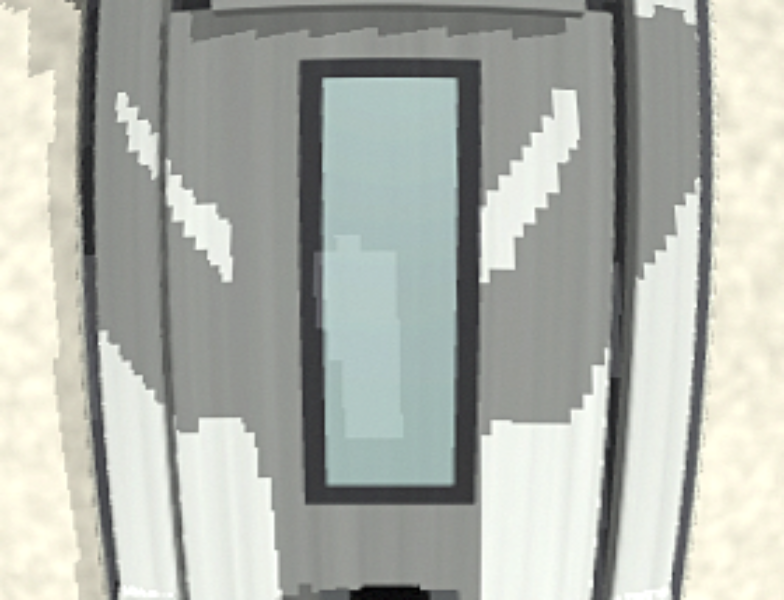

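```bash
python3 - <<'E'
from h import *
z=np.load("pics/hand.npz");c=cv2.convertScaleAbs(z['p'],alpha=1.6);cv2.imwrite("pics/w11.png",cv2.resize(c[0:50,230:410],None,fx=4.4,fy=4.4,interpolation=cv2.INTER_CUBIC))
C=fcloud(z);T=np.linalg.inv(frame(*STAGE))
for v in range(0,14,1):
    q=C[v,300:340]@T[:3,:3].T+T[:3,3];e=C[v,240:260]@T[:3,:3].T+T[:3,3];print(v,"mid x %.4f z %.4f"%tuple(np.median(q,0)[[0,2]]),"side x %.4f z %.4f"%tuple(np.median(e,0)[[0,2]]))
E
```

```text
0 mid x 0.0511 z 0.0577 side x 0.0595 z 0.0401
1 mid x 0.0507 z 0.0574 side x 0.0590 z 0.0399
2 mid x 0.0506 z 0.0565 side x 0.0584 z 0.0402
3 mid x 0.0505 z 0.0554 side x 0.0574 z 0.0411
4 mid x 0.0503 z 0.0544 side x 0.0534 z 0.0502
5 mid x 0.0513 z 0.0500 side x 0.0528 z 0.0505
6 mid x 0.0508 z 0.0501 side x 0.0523 z 0.0504
7 mid x 0.0503 z 0.0501 side x 0.0517 z 0.0506
8 mid x 0.0497 z 0.0503 side x 0.0513 z 0.0503
9 mid x 0.0492 z 0.0501 side x 0.0506 z 0.0503
10 mid x 0.0487 z 0.0502 side x 0.0501 z 0.0506
11 mid x 0.0482 z 0.0503 side x 0.0496 z 0.0503
12 mid x 0.0476 z 0.0504 side x 0.0491 z 0.0501
13 mid x 0.0471 z 0.0501 side x 0.0486 z 0.0503
```

View pics/w11.png

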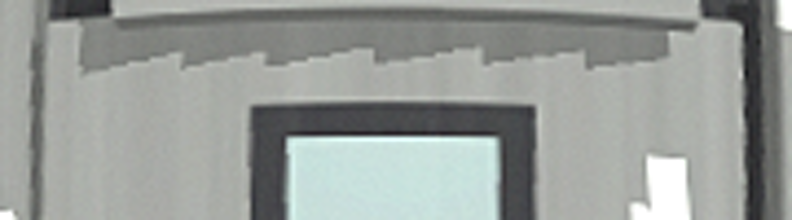

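```bash
sed -i 's/^STAGE=.*/STAGE=(.517,-.278,-.035)/' h.py
```

>>> carry_out([
  {"xyz": [0,0.002,-0.003],"dr": [0,-0.001,0],"gripper": 1},
  {"xyz": [0,0.001,-0.003],"dr": [0,-0.001,0],"gripper": 1},
  {"xyz": [0,0,-0.003],"dr": [0,0,0],"gripper": 1},
  {"xyz": [0.001,0,-0.003],"dr": [0,0,0],"gripper": 1},
  {"xyz": [0.001,0,-0.002],"dr": [0,0,0],"gripper": 1},
  {"xyz": [0.001,0,-0.002],"dr": [0,0,0],"gripper": 1},
  {"xyz": [0,0,-0.001],"dr": [0,0,0],"gripper": 1},
  {"xyz": [0,0,0],"dr": [0,0,0],"gripper": 1},
])

```text
t: 21.02
eef_pos: [0.4519, -0.2761, 0.0521]
eef_rot: [-2.183, 0.031, 2.218]
wrist_force: [-2.0, -0.1, 0.1]
width: 0.123
```

```bash
python3 al.py a9 | head -1; python3 hand.py; cat > lip.py <<'E'
from h import *
z=np.load("pics/hand.npz")
C=fcloud(z);T=np.linalg.inv(frame(*STAGE))
for v in range(0,12,1):
    q=C[v,300:340]@T[:3,:3].T+T[:3,3];e=C[v,242:256]@T[:3,:3].T+T[:3,3];print(v,"mid x %.4f z %.4f"%tuple(np.median(q,0)[[0,2]]),"side x %.4f z %.4f"%tuple(np.median(e,0)[[0,2]]))
for v in (100,150,200):
    e=C[v,235:280]@T[:3,:3].T+T[:3,3];e2=C[v,360:400]@T[:3,:3].T+T[:3,3]
    print("z of plate",np.round(np.median(e[:,2]),4),np.round(np.median(e2[:,2]),4),"x",np.median(e[:,0]).round(3))
c=cv2.convertScaleAbs(z['p'],alpha=1.4);cv2.imwrite("pics/w12.png",cv2.resize(c[0:240,180:460],None,fx=2.8,fy=2.5))
E
python3 lip.py
```

```text
carrier in stage mm [-15.3   0.1  39.3] yaw deg 0.02 pitch/roll [ 0.92 -0.34] F [-2.  -0.1  0.1] t 21.02
plane tool c [ 0.0029 -0.0005 -0.0621] n [-0.9999 -0.0017  0.0123] tilt deg about y,z [ 0.7 -0.1] 8969 0.0006370029649693205
plane at tool axis x=0.0036
[]
0 mid x 0.0561 z 0.0578 side x 0.0642 z 0.0400
1 mid x 0.0556 z 0.0579 side x 0.0634 z 0.0405
2 mid x 0.0551 z 0.0577 side x 0.0628 z 0.0402
3 mid x 0.0547 z 0.0576 side x 0.0622 z 0.0407
4 mid x 0.0541 z 0.0577 side x 0.0590 z 0.0482
5 mid x 0.0537 z 0.0578 side x 0.0585 z 0.0482
6 mid x 0.0532 z 0.0577 side x 0.0580 z 0.0482
7 mid x 0.0527 z 0.0577 side x 0.0571 z 0.0490
8 mid x 0.0523 z 0.0575 side x 0.0569 z 0.0484
9 mid x 0.0518 z 0.0575 side x 0.0564 z 0.0484
10 mid x 0.0521 z 0.0550 side x 0.0558 z 0.0486
11 mid x 0.0539 z 0.0477 side x 0.0553 z 0.0480
z of plate 0.0478 0.0479 x 0.011
z of plate 0.0481 0.0479 x -0.013
z of plate 0.0482 0.048 x -0.038
```

View pics/w12.png

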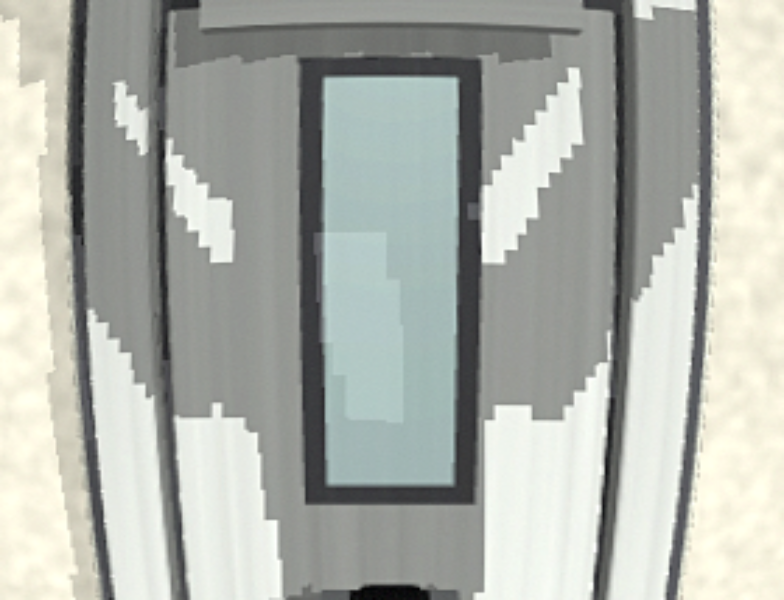

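Home by depth: plate top is at 48 mm everywhere, and the leading edge is about 7-8 mm past the lip front. I'll release now.

>>> carry_out([
  {"xyz": [0,0,-0.002],"dr": [0,0,0],"gripper": 1},
  {"xyz": [0,0,0],"dr": [0,0,0],"gripper": 0.55},
  {"xyz": [0,0,0],"dr": [0,0,0],"gripper": 0.55},
  {"xyz": [0,0,0],"dr": [0,0,0],"gripper": 0.55},
  {"xyz": [-0.01,0,0],"dr": [0,0,0],"gripper": 0.55},
  {"xyz": [-0.03,0,0],"dr": [0,0,0],"gripper": 0.55},
  {"xyz": [-0.06,0,0.01],"dr": [0,0,0],"gripper": 0.55},
  {"xyz": [-0.06,0,0.01],"dr": [0,0,0],"gripper": 0.55},
])

```text
t: 21.83
eef_pos: [0.4422, -0.2734, 0.1279]
eef_rot: [-2.172, 0.023, 2.223]
wrist_force: [1.0, 0.3, 0.9]
width: 0.45
```

```bash
python3 - <<'E'
from h import *
snap("wrist","tmp")
z=snap("wrist","w13");C=fcloud(z);T=np.linalg.inv(frame(*STAGE));o=monitor.get_obs();print(o['eef_pos'],o['width'])
H=np.eye(4);H[:3,3]=[-.0155,0,.04]
c=cv2.convertScaleAbs(z['p'],alpha=1.4);c=cv2.resize(c[0:300,150:490],None,fx=2,fy=2)
fdraw(c,z,frame(*STAGE),stage_segs(),(0,255,0),2,150,0);fdraw(c,z,frame(*STAGE)@H,car_segs(),(0,0,255),2,150,0);cv2.imwrite("pics/w13o.png",c)
z=snap("side","s13");c=cv2.convertScaleAbs(z['p'],alpha=1.5);c=cv2.resize(c[130:330,290:490],None,fx=3,fy=3,interpolation=cv2.INTER_CUBIC);cv2.imwrite("pics/s13o.png",c)
E
```

```text
[ 0.44599006 -0.27628037  0.13330724] 0.4489950715392085
```

View pics/w13o.png

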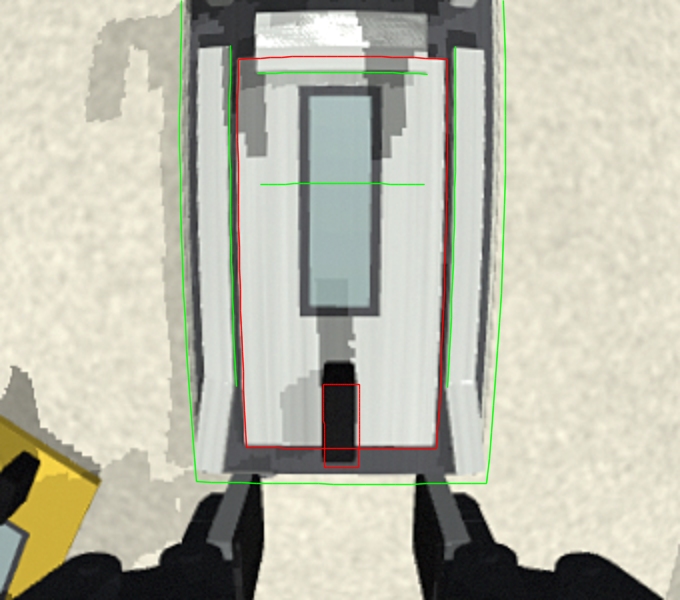

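View pics/s13o.png

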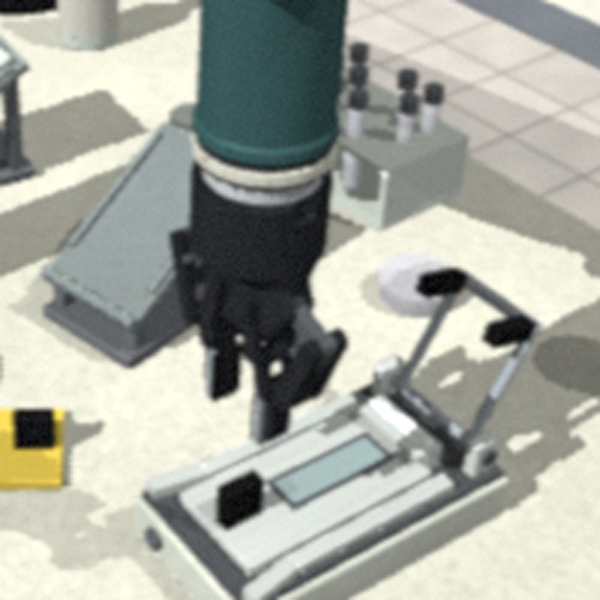

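```bash
python3 - <<'E'
from h import *
rows(sp(.14,0,.20),down(STAGE[2]),16,16)
E
```

```text
t 21.98 pos [ 0.445  -0.2756  0.1311] w 0.451 F [-0.1 -0.3  0.3]
tool-frame d mm [ -72.2   -0.5 -210.9] rot deg [-90.    0.4   1. ] min rows 12.6
TOTAL xyz norm [-0.1443 -0.0011 -0.4218] dr norm [-0.4999  0.002   0.0058]
[-0.009, -0.0001, -0.0264] [-0.0312, 0.0001, 0.0004]
[-0.009, 0.0025, -0.0262] [-0.0312, 0.0001, 0.0004]
[-0.009, 0.0051, -0.0259] [-0.0312, 0.0001, 0.0004]
[-0.009, 0.0076, -0.0253] [-0.0312, 0.0001, 0.0004]
[-0.009, 0.0101, -0.0244] [-0.0312, 0.0001, 0.0004]
[-0.0089, 0.0124, -0.0233] [-0.0312, 0.0001, 0.0004]
[-0.0089, 0.0146, -0.022] [-0.0312, 0.0001, 0.0004]
[-0.0089, 0.0167, -0.0204] [-0.0312, 0.0001, 0.0004]
[-0.0089, 0.0187, -0.0187] [-0.0312, 0.0001, 0.0004]
[-0.0088, 0.0204, -0.0168] [-0.0312, 0.0001, 0.0004]
[-0.0088, 0.022, -0.0147] [-0.0312, 0.0001, 0.0004]
[-0.0088, 0.0233, -0.0125] [-0.0312, 0.0001, 0.0004]
[-0.0087, 0.0244, -0.0101] [-0.0312, 0.0001, 0.0004]
[-0.0087, 0.0253, -0.0077] [-0.0312, 0.0001, 0.0004]
[-0.0087, 0.026, -0.0052] [-0.0312, 0.0001, 0.0004]
[-0.0086, 0.0264, -0.0026] [-0.0312, 0.0001, 0.0004]
```

>>> carry_out([
  {"xyz": [-0.03,0,-0.015],"dr": [-0.031,0,0.0005],"gripper": 0.6},
  {"xyz": [-0.04,0.0025,-0.026],"dr": [-0.031,0,0.0005],"gripper": 0.6},
  {"xyz": [-0.035,0.005,-0.026],"dr": [-0.031,0,0.0005],"gripper": 0.6},
  {"xyz": [-0.025,0.0075,-0.025],"dr": [-0.031,0,0.0005],"gripper": 0.6},
  {"xyz": [-0.02,0.01,-0.0245],"dr": [-0.031,0,0.0005],"gripper": 0.6},
  {"xyz": [-0.01,0.0125,-0.0235],"dr": [-0.031,0,0.0005],"gripper": 0.6},
  {"xyz": [-0.002,0.0145,-0.022],"dr": [-0.031,0,0.0005],"gripper": 0.6},
  {"xyz": [0,0.0165,-0.0205],"dr": [-0.031,0,0.0005],"gripper": 0.6},
])

```text
t: 22.65
eef_pos: [0.5456, -0.275, 0.2051]
eef_rot: [1.752, 0.735, -1.784]
wrist_force: [-0.2, -0.0, -0.7]
width: 0.401
```

```bash
python3 - <<'E'
from h import *
rows(sp(.14,0,.20),down(STAGE[2]),8,8)
E
```

```text
t 22.65 pos [ 0.5456 -0.275   0.2051] w 0.401 F [-0.2 -0.  -0.7]
tool-frame d mm [  2.9  83.8 -73.8] rot deg [-43.4   0.3   1.1] min rows 6.1
TOTAL xyz norm [ 0.0059  0.1676 -0.1476] dr norm [-0.2412  0.0016  0.0063]
[0.0007, 0.021, -0.0184] [-0.0301, 0.0002, 0.0008]
[0.0008, 0.0226, -0.0164] [-0.0301, 0.0002, 0.0008]
[0.0009, 0.024, -0.0142] [-0.0301, 0.0002, 0.0008]
[0.0009, 0.0253, -0.0118] [-0.0301, 0.0002, 0.0008]
[0.001, 0.0263, -0.0094] [-0.0301, 0.0002, 0.0008]
[0.0011, 0.027, -0.0069] [-0.0301, 0.0002, 0.0008]
[0.0011, 0.0276, -0.0043] [-0.0301, 0.0002, 0.0008]
[0.0012, 0.0279, -0.0016] [-0.0301, 0.0002, 0.0008]
```

>>> carry_out([
  {"xyz": [-0.01,0.021,-0.0185],"dr": [-0.03,0,0.001],"gripper": 0.6},
  {"xyz": [0,0.0225,-0.0165],"dr": [-0.03,0,0.001],"gripper": 0.6},
  {"xyz": [0,0.024,-0.014],"dr": [-0.03,0,0.001],"gripper": 0.6},
  {"xyz": [0,0.025,-0.012],"dr": [-0.03,0,0.001],"gripper": 0.6},
  {"xyz": [0,0.0265,-0.0095],"dr": [-0.03,0,0.001],"gripper": 0.6},
  {"xyz": [0,0.027,-0.007],"dr": [-0.03,0,0.001],"gripper": 0.6},
  {"xyz": [0,0.0275,-0.004],"dr": [-0.03,0,0.001],"gripper": 0.6},
  {"xyz": [0,0.028,-0.0015],"dr": [-0.03,0,0.001],"gripper": 0.6},
])

```text
t: 23.32
eef_pos: [0.6607, -0.2778, 0.1952]
eef_rot: [1.205, 1.217, -1.213]
wrist_force: [0.3, -0.1, -0.3]
width: 0.398
```

```bash
python3 - <<'E'
from h import *
snap("wrist","tmp")
plan(sp(.1396,0,.15),down(STAGE[2]),8)
z=snap("wrist","w14");C=fcloud(z);T=np.linalg.inv(frame(*STAGE));Q=C@T[:3,:3].T+T[:3,3]
m=(abs(Q[...,1])<.02)&(Q[...,2]>.11)&(Q[...,2]<.15)&(Q[...,0]>.10)&(Q[...,0]<.17);print("bar pts",m.sum(),np.median(Q[m],0),Q[m].min(0),Q[m].max(0))
c=cv2.convertScaleAbs(z['p'],alpha=1.4);c=cv2.resize(c[100:400,150:490],None,fx=2,fy=2);fdraw(c,z,frame(*STAGE),[((.1396,-.025,.131),(.1396,.025,.131))],(0,255,0),2,150,100);cv2.imwrite("pics/w14o.png",c)
z=np.load("pics/s13.npz");C=cloud(z);Q=C@T[:3,:3].T+T[:3,3]
m=(abs(Q[...,1])<.02)&(Q[...,2]>.11)&(Q[...,2]<.15)&(Q[...,0]>.10)&(Q[...,0]<.17);print("side bar",m.sum(),np.median(Q[m],0),Q[m].min(0),Q[m].max(0))
E
```

```text
t 23.37 pos [ 0.6629 -0.2775  0.1945] w 0.401 F [ 2.8 -1.2 -0.4]
tool-frame d mm [44.5 -6.2  5.4] rot deg [ 2.4 -0.1  0.4] min rows 1.1
TOTAL xyz norm [ 0.0891 -0.0124  0.0108] dr norm [ 0.0134 -0.0004  0.0019]
/8 [0.0111, -0.0015, 0.0013] [0.0017, -0.0001, 0.0002]
bar pts 758 [0.14028484 0.00056426 0.13437014] [ 0.13493961 -0.01998321  0.12983701] [0.14529991 0.01997985 0.13664611]
side bar 86 [ 0.13755618 -0.00016436  0.13350151] [ 0.13353527 -0.01942096  0.12576996] [0.14388578 0.01918376 0.13658447]
```

View pics/w14o.png

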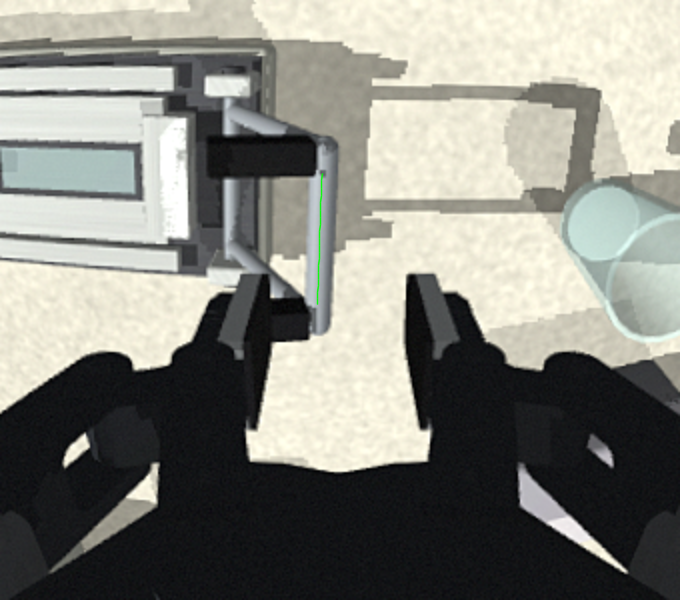

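>>> carry_out([
  {"xyz": [0.01,-0.006,0.006],"dr": [0.007,0,0.001],"gripper": 0.6},
  {"xyz": [0.025,-0.006,0.005],"dr": [0.006,0,0.001],"gripper": 0.6},
  {"xyz": [0.025,0,0],"dr": [0,0,0],"gripper": 0.6},
  {"xyz": [0.02,0,0],"dr": [0,0,0],"gripper": 0.6},
  {"xyz": [0.01,0,0],"dr": [0,0,0],"gripper": 0.6},
  {"xyz": [0,0,0],"dr": [0,0,0],"gripper": 0.6},
  {"xyz": [0,0,0],"dr": [0,0,0],"gripper": 0.6},
  {"xyz": [0,0,0],"dr": [0,0,0],"gripper": 0.6},
])

```text
t: 24.08
eef_pos: [0.6492, -0.2822, 0.141]
eef_rot: [1.25, 1.192, -1.257]
wrist_force: [0.1, 0.1, -0.4]
width: 0.403
```

```bash
python3 - <<'E'
from h import *
plan(sp(.140,0,.113),down(STAGE[2]),8)
z=snap("wrist","w15")
c=cv2.convertScaleAbs(z['p'],alpha=1.4);c=cv2.resize(c[100:400,150:490],None,fx=2,fy=2);cv2.imwrite("pics/w15o.png",c)
E
```

```text
t 24.08 pos [ 0.6492 -0.2822  0.141 ] w 0.403 F [ 0.1  0.1 -0.4]
tool-frame d mm [27.9  8.   0.3] rot deg [-1.3 -0.2  0.6] min rows 0.7
TOTAL xyz norm [0.0558 0.016  0.0007] dr norm [-0.0072 -0.0013  0.0032]
/8 [0.007, 0.002, 0.0001] [-0.0009, -0.0002, 0.0004]
```

View pics/w15o.png

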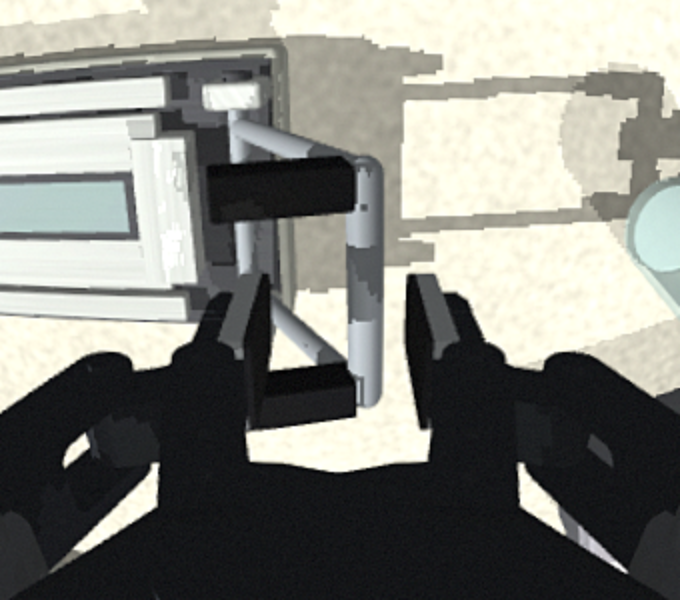

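>>> carry_out([
  {"xyz": [0,0.008,0],"dr": [-0.003,0,0.001],"gripper": 0.6},
  {"xyz": [0,0.007,0],"dr": [-0.003,0,0.001],"gripper": 0.6},
  {"xyz": [0.006,0.001,0],"dr": [0,0,0.001],"gripper": 0.6},
  {"xyz": [0.015,0,0],"dr": [0,0,0],"gripper": 0.6},
  {"xyz": [0.015,0,0],"dr": [0,0,0],"gripper": 0.6},
  {"xyz": [0.014,0,0],"dr": [0,0,0],"gripper": 0.6},
  {"xyz": [0.005,0,0],"dr": [0,0,0],"gripper": 0.6},
  {"xyz": [0,0,0],"dr": [0,0,0],"gripper": 0.6},
])

```text
t: 24.8
eef_pos: [0.6608, -0.2832, 0.1141]
eef_rot: [1.24, 1.188, -1.23]
wrist_force: [-0.4, 0.2, -0.6]
width: 0.404
```

```bash
python3 - <<'E'
from h import *
plan(sp(.140,0,.113),down(STAGE[2]),8)
z=snap("wrist","w16")
c=cv2.convertScaleAbs(z['p'],alpha=1.4);c=cv2.resize(c[100:400,150:490],None,fx=2,fy=2);cv2.imwrite("pics/w16o.png",c)
E
```

```text
t 24.80 pos [ 0.6608 -0.2832  0.1141] w 0.404 F [-0.4  0.2 -0.6]
tool-frame d mm [ 1.1 -3.9 -0.2] rot deg [-0.1 -0.1 -0.4] min rows 0.1
TOTAL xyz norm [ 0.0022 -0.0077 -0.0004] dr norm [-0.0004 -0.0006 -0.002 ]
/8 [0.0003, -0.001, -0.0] [-0.0001, -0.0001, -0.0002]
```

View pics/w16o.png

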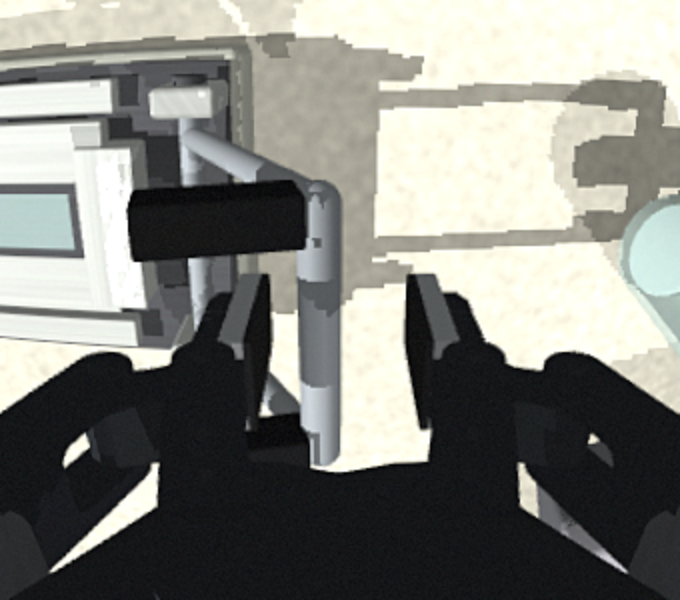

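>>> carry_out([
  {"xyz": [0.002,-0.006,0],"dr": [0,0,0],"gripper": 0.6},
  {"xyz": [0,-0.001,0],"dr": [0,0,0],"gripper": 1},
  {"xyz": [0,0,0],"dr": [0,0,0],"gripper": 1},
  {"xyz": [0,0,0],"dr": [0,0,0],"gripper": 1},
  {"xyz": [0,0,0],"dr": [0,0,0],"gripper": 1},
  {"xyz": [0,0,0],"dr": [0,0,0],"gripper": 1},
  {"xyz": [0,0,0],"dr": [0,0,0],"gripper": 1},
  {"xyz": [0,0,0],"dr": [0,0,0],"gripper": 1},
], squeeze=30)

```text
t: 25.52
eef_pos: [0.6563, -0.283, 0.1128]
eef_rot: [1.24, 1.189, -1.231]
wrist_force: [-1.1, 0.4, -0.7]
width: 0.101
```

```bash
cat > cl.py <<'E'
from h import *
o=monitor.get_obs();T=np.linalg.inv(frame(*STAGE))
g=T[:3,:3]@(o['eef_pos']+R.from_rotvec(o['eef_rot']).as_matrix()@[-.019,0,0])+T[:3,3]
x=g[0]-.095;z=g[2]-.054
print("t %.2f"%o['t'],"grasp in stage",g.round(4),"rad %.4f th %.3f"%(np.hypot(x,z),np.arctan2(z,-x)-.297),"F",o['wrist_force'].round(1),"w",round(float(o['width']),3),"tau",o['torque'].round(2),"rot err",np.degrees((R.from_matrix(down(STAGE[2])).inv()*R.from_rotvec(o['eef_rot'])).as_rotvec()).round(2))
import sys
th0=np.arctan2(z,-x)-.297
if len(sys.argv)>2:
    t1=float(sys.argv[1]);n=int(sys.argv[2])
    px,pz=x,z
    for t in np.linspace(th0,t1,n+1)[1:]:
        qx=-.089*np.cos(t+.297);qz=.089*np.sin(t+.297);print("%.3f"%t,"x %.4f y %.4f"%(-(qz-pz)/.5,(qx-px)/.5));px,pz=qx,qz
E
python3 cl.py 1.1 8
```

```text
t 25.52 grasp in stage [ 1.393e-01 -1.000e-04  1.318e-01] rad 0.0895 th 1.791 F [-1.1  0.4 -0.7] w 0.101 tau [-0.02  0.02 -0.  ] rot err [0.1  0.13 0.3 ]
1.705 x -0.0061 y -0.0142
1.618 x -0.0058 y -0.0142
1.532 x -0.0046 y -0.0147
1.446 x -0.0033 y -0.0150
1.359 x -0.0020 y -0.0152
1.273 x -0.0006 y -0.0154
1.186 x 0.0007 y -0.0154
1.100 x 0.0020 y -0.0152
```

>>> carry_out([
  {"xyz": [-0.006,-0.014,0],"dr": [0,0,0],"gripper": 1},
  {"xyz": [-0.0058,-0.014,0],"dr": [0,0,0],"gripper": 1},
  {"xyz": [-0.0046,-0.0147,0],"dr": [0,0,0],"gripper": 1},
  {"xyz": [-0.0033,-0.015,0],"dr": [0,0,0],"gripper": 1},
  {"xyz": [-0.002,-0.015,0],"dr": [0,0,0],"gripper": 1},
  {"xyz": [-0.0005,-0.0154,0],"dr": [0,0,0],"gripper": 1},
  {"xyz": [0.0007,-0.0154,0],"dr": [0,0,0],"gripper": 1},
  {"xyz": [0.002,-0.015,0],"dr": [0,0,0],"gripper": 1},
])

```text
t: 26.18
eef_pos: [0.5965, -0.2807, 0.1268]
eef_rot: [1.244, 1.179, -1.223]
wrist_force: [2.0, 0.8, -2.1]
width: 0.102
```

```bash
python3 cl.py .55 8
```

```text
t 26.18 grasp in stage [7.920e-02 1.000e-04 1.458e-01] rad 0.0931 th 1.103 F [ 2.   0.8 -2.1] w 0.102 tau [ 0.12 -0.51  0.03] rot err [0.1  0.02 0.98]
1.034 x 0.0106 y -0.0107
0.965 x 0.0033 y -0.0119
0.896 x 0.0041 y -0.0116
0.827 x 0.0049 y -0.0113
0.758 x 0.0057 y -0.0109
0.688 x 0.0064 y -0.0105
0.619 x 0.0072 y -0.0100
0.550 x 0.0078 y -0.0095
```

>>> carry_out([
  {"xyz": [0.005,-0.0115,0],"dr": [0,0,-0.001],"gripper": 1},
  {"xyz": [0.005,-0.0119,0],"dr": [0,0,-0.001],"gripper": 1},
  {"xyz": [0.0055,-0.0116,0],"dr": [0,0,-0.001],"gripper": 1},
  {"xyz": [0.006,-0.0113,0],"dr": [0,0,-0.001],"gripper": 1},
  {"xyz": [0.0065,-0.011,0],"dr": [0,0,0],"gripper": 1},
  {"xyz": [0.007,-0.0105,0],"dr": [0,0,0],"gripper": 1},
  {"xyz": [0.0075,-0.01,0],"dr": [0,0,0],"gripper": 1},
  {"xyz": [0.008,-0.0095,0],"dr": [0,0,0],"gripper": 1},
])

```text
t: 26.85
eef_pos: [0.5476, -0.2789, 0.0999]
eef_rot: [1.238, 1.189, -1.234]
wrist_force: [-0.9, 0.5, 0.9]
width: 0.103
```

```bash
python3 cl.py .2 6
```

```text
t 26.85 grasp in stage [3.050e-02 1.000e-04 1.189e-01] rad 0.0915 th 0.492 F [-0.9  0.5  0.9] w 0.103 tau [ 0.09 -0.17  0.01] rot err [0.12 0.   0.22]
0.443 x 0.0098 y -0.0024
0.395 x 0.0065 y -0.0057
0.346 x 0.0068 y -0.0054
0.297 x 0.0071 y -0.0050
0.249 x 0.0073 y -0.0047
0.200 x 0.0075 y -0.0043
```

>>> carry_out([
  {"xyz": [0.0075,-0.004,0],"dr": [0,0,0],"gripper": 1},
  {"xyz": [0.007,-0.0055,0],"dr": [0,0,0],"gripper": 1},
  {"xyz": [0.007,-0.0054,0],"dr": [0,0,0],"gripper": 1},
  {"xyz": [0.007,-0.005,0],"dr": [0,0,0],"gripper": 1},
  {"xyz": [0.0073,-0.0047,0],"dr": [0,0,0],"gripper": 1},
  {"xyz": [0.007,-0.004,0],"dr": [0,0,0],"gripper": 1},
  {"xyz": [0,0,0],"dr": [0,0,0],"gripper": 1},
  {"xyz": [0,0,0],"dr": [0,0,0],"gripper": 1},
])

```text
t: 27.52
eef_pos: [0.5296, -0.2783, 0.0734]
eef_rot: [1.237, 1.192, -1.236]
wrist_force: [0.2, 0.4, 1.4]
width: 0.101
```

```bash
python3 cl.py .1 6; python3 -c "
from h import *
z=snap('side','s17');c=cv2.convertScaleAbs(z['p'],alpha=1.5);c=cv2.resize(c[160:350,310:510],None,fx=3,fy=3,interpolation=cv2.INTER_CUBIC);cv2.imwrite('pics/s17o.png',c)"
```

```text
t 27.52 grasp in stage [0.0126 0.0002 0.0924] rad 0.0910 th 0.139 F [0.2 0.4 1.4] w 0.101 tau [ 0.02 -0.36 -0.  ] rot err [0.13 0.05 0.02]
0.132 x 0.0027 y 0.0031
0.126 x 0.0011 y -0.0005
0.119 x 0.0011 y -0.0005
0.113 x 0.0011 y -0.0005
0.106 x 0.0011 y -0.0005
0.100 x 0.0011 y -0.0004
```

View pics/s17o.png

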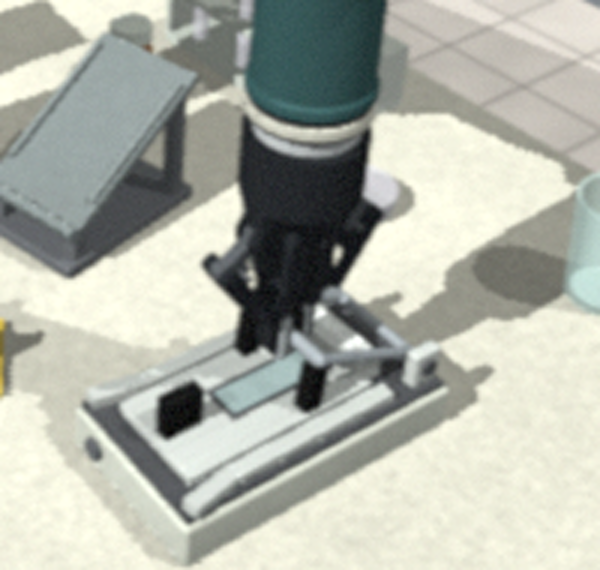

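>>> carry_out([
  {"xyz": [0.002,-0.0005,0],"dr": [0,0,0],"gripper": 1},
  {"xyz": [0.002,-0.0005,0],"dr": [0,0,0],"gripper": 1},
  {"xyz": [0.002,-0.0005,0],"dr": [0,0,0],"gripper": 1},
  {"xyz": [0.002,-0.0005,0],"dr": [0,0,0],"gripper": 1},
  {"xyz": [0.002,0,0],"dr": [0,0,0],"gripper": 1},
  {"xyz": [0.002,0,0],"dr": [0,0,0],"gripper": 1},
  {"xyz": [0,0,0],"dr": [0,0,0],"gripper": 1},
  {"xyz": [0,0,0],"dr": [0,0,0],"gripper": 1},
])

```text
t: 28.23
eef_pos: [0.5296, -0.2782, 0.0735]
eef_rot: [1.237, 1.192, -1.235]
wrist_force: [0.1, -0.8, 0.0]
width: 0.101
```

```bash
python3 cl.py
```

```text
t 28.23 grasp in stage [0.0126 0.0002 0.0925] rad 0.0910 th 0.140 F [ 0.1 -0.8  0. ] w 0.101 tau [-0.01 -0.32 -0.03] rot err [0.09 0.04 0.05]
```

>>> carry_out([
  {"xyz": [0.003,0,0],"dr": [0,0,0],"gripper": 1},
  {"xyz": [0.003,0,0],"dr": [0,0,0],"gripper": 1},
  {"xyz": [0.003,0,0],"dr": [0,0,0],"gripper": 1},
  {"xyz": [0.003,0,0],"dr": [0,0,0],"gripper": 1},
  {"xyz": [0.004,0,0],"dr": [0,0,0],"gripper": 1},
  {"xyz": [0.004,0,0],"dr": [0,0,0],"gripper": 1},
  {"xyz": [0.004,0,0],"dr": [0,0,0],"gripper": 1},
  {"xyz": [0.004,0,0],"dr": [0,0,0],"gripper": 1},
])

```text
t: 28.9
eef_pos: [0.5294, -0.2783, 0.0727]
eef_rot: [1.235, 1.195, -1.237]
wrist_force: [-4.8, 3.9, 13.2]
width: 0.105
```

```bash
python3 cl.py
```

```text
t 28.90 grasp in stage [0.0124 0.0001 0.0917] rad 0.0908 th 0.132 F [-4.8  3.9 13.2] w 0.105 tau [ 0.57  0.6  -0.03] rot err [ 0.05  0.07 -0.14]
```

The feet rest on the carrier, with a 13 N reaction. I'll ease off, release and retreat straight up.

>>> carry_out([
  {"xyz": [0,0,0],"dr": [0,0,0],"gripper": 1},
  {"xyz": [0,0,0],"dr": [0,0,0],"gripper": 0.65},
  {"xyz": [0,0,0],"dr": [0,0,0],"gripper": 0.65},
  {"xyz": [0,0,0],"dr": [0,0,0],"gripper": 0.65},
  {"xyz": [0,0,0],"dr": [0,0,0],"gripper": 0.65},
  {"xyz": [-0.015,0,0],"dr": [0,0,0],"gripper": 0.65},
  {"xyz": [-0.03,0,0],"dr": [0,0,0],"gripper": 0.65},
  {"xyz": [-0.05,0,0],"dr": [0,0,0],"gripper": 0.65},
])

```text
t: 29.57
eef_pos: [0.5229, -0.2755, 0.1132]
eef_rot: [1.232, 1.213, -1.245]
wrist_force: [0.3, -0.5, -0.3]
width: 0.349
```

>>> carry_out([
  {"xyz": [-0.06,0,0],"dr": [0,0,0],"gripper": 0.65},
  {"xyz": [-0.06,0,0],"dr": [0,0,0],"gripper": 0.65},
  {"xyz": [-0.04,-0.03,0],"dr": [0,0,0],"gripper": 0.65},
  {"xyz": [0,-0.06,0],"dr": [0,0,0],"gripper": 0.65},
  {"xyz": [0,-0.06,0],"dr": [0,0,0],"gripper": 0.65},
  {"xyz": [0,0,0],"dr": [0,0,0],"gripper": 0.65},
  {"xyz": [0,0,0],"dr": [0,0,0],"gripper": 0.65},
  {"xyz": [0,0,0],"dr": [0,0,0],"gripper": 0.65},
])

```text
t: 30.23
eef_pos: [0.4499, -0.2756, 0.2074]
eef_rot: [1.231, 1.202, -1.241]
wrist_force: [-0.3, -0.1, -0.2]
width: 0.347
```

```bash
python3 - <<'E'
from h import *
o=monitor.get_obs();print(o['t'],o['eef_pos'],o['wrist_force'])
T=np.linalg.inv(frame(*STAGE));H=np.eye(4);H[:3,3]=[-.0155,0,.04]
z=snap("wrist","w20");Q=fcloud(z)@T[:3,:3].T+T[:3,3]
m=(abs(Q[...,1])<.02)&(Q[...,2]>.07)&(Q[...,2]<.11)&(abs(Q[...,0]-.01)<.02);print("bar",m.sum(),np.median(Q[m],0),Q[m].max(0))
c=cv2.convertScaleAbs(z['p'],alpha=1.4);c=cv2.resize(c[60:360,250:590],None,fx=2,fy=2)
fdraw(c,z,frame(*STAGE),stage_segs(),(0,255,0),2,250,60);fdraw(c,z,frame(*STAGE)@H,car_segs(),(0,0,255),2,250,60);cv2.imwrite("pics/w20o.png",c)
z=snap('side','s20');c=cv2.convertScaleAbs(z['p'],alpha=1.5);c=cv2.resize(c[160:350,310:510],None,fx=3,fy=3,interpolation=cv2.INTER_CUBIC);cv2.imwrite('pics/s20o.png',c)
z=snap('top','t20')
E
```

```text
30.2333 [ 0.44992278 -0.27559673  0.20737372] [-0.2549806  -0.06401381 -0.18492256]
bar 481 [1.18094199e-02 6.56031179e-06 9.21202074e-02] [0.01823491 0.01997488 0.09467303]
```

View pics/w20o.png

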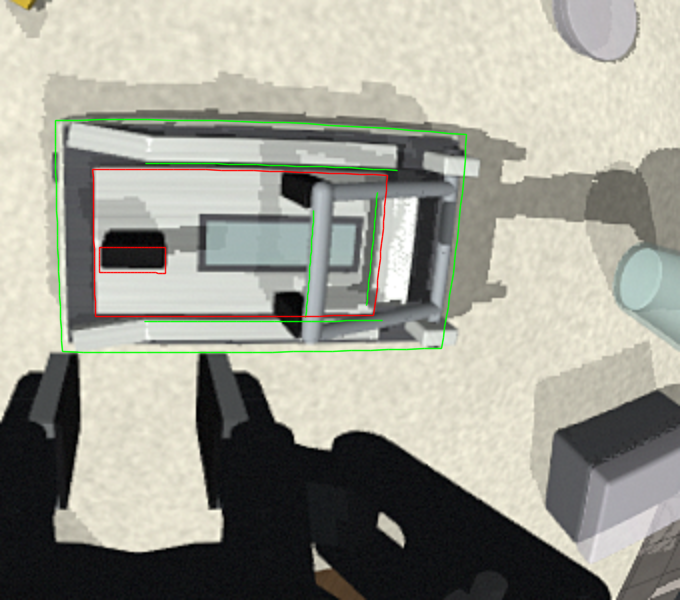

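View pics/s20o.png

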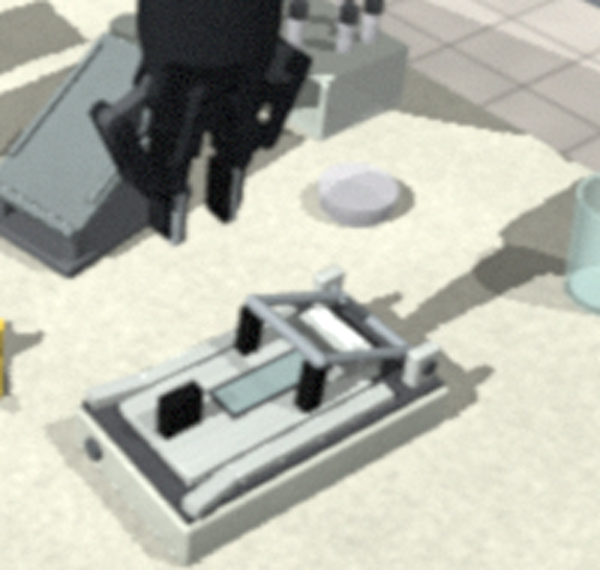

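View pics/t20.png

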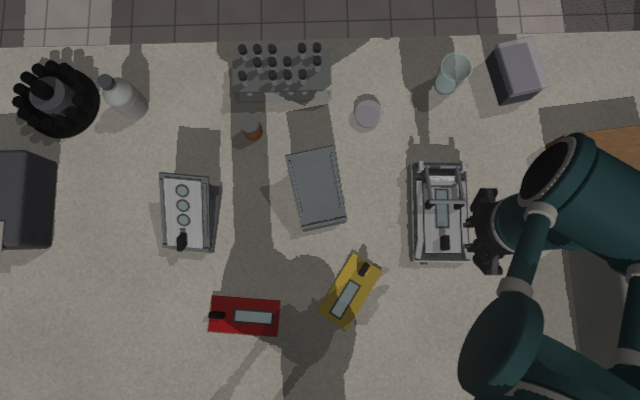

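```bash
python3 -c "
from h import *
print(ticket.sign_off())"
```

```text
the job is handed in; nothing more can be done
None
```

I loaded the windowed carrier into the stage, brought the clip down onto it and handed the job in at about 30 s. The hand-in reports no verdict, so this rests on my last camera checks.

**What I did:**
- I swung the clip up and over to about 1.8 rad, and it stayed open when I let go.
- I lifted the carrier off its cradle along its normal and slid it between the rails and under the lip until it met the end stop.
- I gripped the clip bar again, followed its arc down until its feet touched the carrier, released it and backed away.

**Final checks:**
- **Carrier:** its top measured 48 mm high along its whole length, so it lies flat. Its leading edge was about 7 mm past the lip front, which puts its centre near stage x = -15.5 mm. Sideways it was about 0 mm. I took these with the carrier still in the grip. After release, the picture matched the same pose.
- **Clip:** its feet rest on the carrier. The bar's measured height gives a joint angle of about 0.11 rad.
- **Other items:** the well carrier, jar and dish look unmoved in the top view. I judged that by eye rather than measuring it. The arm was clear of everything.

**Disagreements:**
- The cameras differed by 1.5–2 mm on where the stage sits, so I corrected its position using the lip face seen by the wrist camera.
- On the first push against the stop the hand tilted about 1.5°. I backed off, levelled it and pushed home again.
- While I held the bar on its arc, it sat up to about 6 mm off the ideal radius, with forces staying under 8 N.

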